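Hang the bead sample bracket and fill its pockets

TASK

Hang the display bracket on the slotted post: hook its two claws into the two uppermost slots and press it down at its top until it snaps fully home. Then put every sample bead from the grey bead board into the bracket's blue tray, one bead to a pocket, any bead in any pocket. Leave the red can, the amber jar and the pliers where they are.

Things in the scene. Friction and masses are not known exactly. Their poses are not given: they have to be found in the camera images.
- post: Fixed upright aluminium display tube, 40 mm wide (y), 34 mm deep (x), 247 mm tall with its black cap, on a 120 x 120 x 8 mm steel base on the table. Origin: centre of the base's underside, z up. Its front face looks along its own -x, at x = -17 mm; in the middle of it is a column of four slots, each 12 mm wide, 31 mm high, 50 mm pitch, in a 4 mm wall.
- post_slot (a point): Middle of the lower edge of the uppermost slot, on the post's front face, 203 mm above the table; that of the second slot is 152 mm above the table. Axes as the post's. Behind the wall just under the uppermost slot is a hidden spring catch: the bracket's upper claw first rests on it, and snaps past it when pressed down.
- post_home (a point): Where the bracket's origin lies when fully home: on the post's front face, 115 mm above the table, bracket axes parallel to the post's (x into the post). To enter the slots the bracket comes straight along +x with its origin 20 mm above this point (3 mm to spare above and below, 2.5 mm to each side) until its plate meets the face, then goes down.
- bracket: Loose display bracket, 0.27 to 0.37 kg, standing upright on its flat underside: white steel back plate 32 mm wide, 134 mm tall, 5 mm thick, with two claws at its back pointing to its +x; a low white arm to -x; then a blue velvet tray, x = -55 to -268 mm, 38 mm wide (y), 26 mm high, six open pockets in a row. Origin: middle of the plate's back face, at the underside; z up.
- bracket_grip (a point): A good place to hold the bracket from above, across the tray (38 mm wide along the bracket's y): on its midline 105 mm from the plate's back face, 26 mm above the underside (the tray's rim). The tool's TCP may be put here. Nearer the plate the gripper's body would strike the plate.
- upper_claw (a point): Lower edge of the upper claw's neck at the plate's back face, 88 mm above the underside; the lower claw's is at 38 mm. Each claw is 6 mm thick in y (7 mm ball at the upper tip): a neck 8 mm high, then behind the post's wall a hook going 17 mm further down; 12 mm long in x at most.
- press_ledge (a point): Middle of the top face of the flat lip (24 x 32 mm) at the top of the bracket's plate, 134 mm above the underside: the place to press down. Hooked and let go, the bracket rests about 12 mm above home on the spring catch; 6 to 15 N here snaps it home. At home this point is 249 mm above the table, 2 mm above the post's cap.
- bead_board: Fixed grey flocked bead board, 260 x 200 mm, floor 6 mm above the table, rim 5 mm above the floor and 6 mm wide. Origin: centre of the underside.
- pocket0 (a point): Centre of pocket 0 of the bracket's tray (the one nearest the post), at the height where a bead's centre comes to lie: 11 mm below the tray's rim, 11 mm above the pocket's floor. Pocket 32 x 32 mm, 22 mm deep, walls 3 mm, pitch 35 mm along the bracket's x.
- pocket1 (a point): Centre of pocket 1 of the bracket's tray (counted away from the back plate), at the height where a bead's centre comes to lie: 11 mm below the tray's rim, 11 mm above the pocket's floor. Pocket 32 x 32 mm, 22 mm deep, walls 3 mm, pitch 35 mm along the bracket's x.
- pocket2 (a point): Centre of pocket 2 of the bracket's tray (counted away from the back plate), at the height where a bead's centre comes to lie: 11 mm below the tray's rim, 11 mm above the pocket's floor. Pocket 32 x 32 mm, 22 mm deep, walls 3 mm, pitch 35 mm along the bracket's x.
- pocket3 (a point): Centre of pocket 3 of the bracket's tray (counted away from the back plate), at the height where a bead's centre comes to lie: 11 mm below the tray's rim, 11 mm above the pocket's floor. Pocket 32 x 32 mm, 22 mm deep, walls 3 mm, pitch 35 mm along the bracket's x.
- pocket4 (a point): Centre of pocket 4 of the bracket's tray (counted away from the back plate), at the height where a bead's centre comes to lie: 11 mm below the tray's rim, 11 mm above the pocket's floor. Pocket 32 x 32 mm, 22 mm deep, walls 3 mm, pitch 35 mm along the bracket's x.
- pocket5 (a point): Centre of pocket 5 of the bracket's tray (counted away from the back plate), at the height where a bead's centre comes to lie: 11 mm below the tray's rim, 11 mm above the pocket's floor. Pocket 32 x 32 mm, 22 mm deep, walls 3 mm, pitch 35 mm along the bracket's x.
- bead0: Crimson glass bead, faceted drum 24 mm across and 22 mm tall with 17 mm flat ends and a dark drilled hole along its z, 22 g, standing on the bead board at first. Origin: its centre. Absent in some starts (None).
- bead1: Yellow glass bead, faceted drum 24 mm across and 22 mm tall with 17 mm flat ends and a dark drilled hole along its z, 22 g, standing on the bead board at first. Origin: its centre. Absent in some starts (None).
- bead2: Teal glass bead, faceted drum 24 mm across and 22 mm tall with 17 mm flat ends and a dark drilled hole along its z, 22 g, standing on the bead board at first. Origin: its centre. Absent in some starts (None).
- bead3: Purple glass bead, faceted drum 24 mm across and 22 mm tall with 17 mm flat ends and a dark drilled hole along its z, 22 g, standing on the bead board at first. Origin: its centre. Absent in some starts (None).
- bead4: Orange glass bead, faceted drum 24 mm across and 22 mm tall with 17 mm flat ends and a dark drilled hole along its z, 22 g, standing on the bead board at first. Origin: its centre. Absent in some starts (None).
- bead5: White glass bead, faceted drum 24 mm across and 22 mm tall with 17 mm flat ends and a dark drilled hole along its z, 22 g, standing on the bead board at first. Origin: its centre. Absent in some starts (None).
- can: Red drinks can, 66 mm across, 115 mm tall, loose, to be left alone. Origin: centre of the underside.
- jar: Amber glass jar with metal cap, 52 mm across, 65 mm tall, loose, to be left alone. Origin: centre of the underside.
- pliers: Pliers with red handles lying flat, 130 x 45 x 12 mm, to be left alone. Origin: centre of the underside, x towards the jaws.
Things that resemble listed ones, but are neither listed nor needed, are in the scene too. There is more than one size of the post; the job needs the middle-sized.

How it is judged:
By the outcome, as a careful person would: the job done as asked, in the order asked, and still so for the second after the job is handed in, with the robot touching nothing.
Of bead0, bead1, bead2, bead3, bead4, bead5 only 4 to 6 are there at a start; the rules pass over those that are not, and their reading is None.
At some moment in a run one of bead0, bead1, bead2, bead3, bead4, bead5 may be knocked a few centimetres aside while the robot is not near it.
It also fails if it takes over 210 s, if anything falls off the work surface, if the arm or the gripper's body presses on something with over 40 N, if the wrist force passes 120 N, or if a joint passes its speed limit or range.

ROBOT

A 6-joint arm with a two-finger parallel gripper is mounted at the origin on the work surface. World frame = base frame: x ahead of the robot, y to its left, z up, the work surface at z = 0. Lengths are in m, angles in rad, forces in N, time in s.
With the tool pointing down it reaches from about 0.375 to 0.975 m from the base axis. Payload 3.8 kg.
Tool frame: the origin (TCP) lies between the finger pads, 19 mm behind the fingertips; this is the grasp point; z points along the fingers, y is the direction in which the jaws open and shut (so a half turn about z gives the same grasp; the last joint's range is limited). The gripper opens to 85 mm and grips with 20 to 120 N. Pads are 22 mm wide; open, the fingers measure 114 mm over their backs; the gripper's body (76 mm by 85 mm) begins 54 mm behind the grasp point. The pads swing forward as they close: fully open they stand 13 mm farther back than shut.
Start: joints at [-1.179, 0.264, 1.604, -0, 1.274, -0.037], TCP at [0.281, -0.614, 0.25] pointing down, gripper open.
Joint ranges: [-2.63, 2.63], [-0.94, 2.18], [0.31, 2.57], [-1.31, 4.45], [0, 2.66], [-2.55, 2.55]. Speed limits (rad/s): [2.57, 2.57, 3.14, 3.14, 3.14, 3.14].

INTERFACE

Orientations are given as a rotation vector (axis times angle).
In Python, from workcell import bot gives the robot as it stands.
- The arm moves only by the shell command python3 -m inch 'ROWS' [FORCE]. ROWS is JSON, a list of rows, each an object of numbers: "dx", "dy", "dz": the shift along the tool's x, y, z in m; "ax", "ay", "az": the turn, a rotation vector about the tool's x, y, z in degrees; "fingers": the opening, from -1 (shut) to 1 (fully open). A call has 1 to 20 rows; each row is the pose to reach, as a shift and turn from the pose measured when the call began, along the tool's axes at that moment; what a row does not reach only later rows make up. A row lasts 1/8 s, in which the tool goes at most 62.5 mm and 10.7 degrees, less where a joint would pass 70% of its speed; a pose out of reach is approached as far as the arm can. A call with a gripper value outside its range is refused whole. The fingers move at their own pace and stop on an object; FORCE is the grip in N (left out, the last holds). Time passes only in rows, so rows that repeat a pose let the fingers close. It gives the time, the measured TCP pose, the force and the opening at its end, in the units of the state.
- bot.read_state(): the state, without advancing time (a new reading comes with each control period).
- bot.read_camera(name): name is "side" or "top" or "wrist"; returns (picture, depth): 480x640x3 uint8, blue, green, red; 480x640 float32, m along the optical axis (not along the pixel's ray), 0 where there is no reading.
- bot.get_calibration(name): a dict with "intrinsics" (3x3 intrinsics, pixels), "view" (4x4, takes a point from world to camera coordinates). Camera axes: x right, y down, z forward; pixel columns grow to the right and rows downward; lengths in m; the calibration is good to about 2 mm. A picture is of the moment at which its call begins: read the wrist's pose just before it. get_calibration takes no time and is no camera call; for the wrist camera it gives the pose at the moment of the call.
- bot.finish_job(): hands the job in, once; it reports no verdict.
Trained networks look in the newest picture that a camera, given by its name, has taken for a name from the list of things; names that differ only in an ending like _2 or _b are one class to them, and where a whole thing is asked for, a point or a joint stands for the part that bears it (a point fixed in the world has none). Each returns a list of dicts, best first, with "p" (0 to 1); they miss things now and then, are a little off and sometimes report something else, mostly with a low value. They report only what shows in the picture. A call takes as long as a camera call. They do not tell look-alikes from the thing itself.
- bot.masks_of(camera, thing): "region" (480x640 bool, what is visible of it) and "box" ([left, top, right, bottom] in pixels, round what is visible of it).
The state is a dict: "time": time; "q": joint angles; "joint_vel": joint speeds; "joint_torque": joint torques, N m; "tool_pos": TCP position; "tcp_rot": TCP orientation; "wrist_force": force on the tool from outside, world axes, zero at the start; "torque": the same for the moment, N m; "width": opening from 0.0 (shut) to 1.0 (fully open).
Only numpy, scipy, OpenCV 4.12 (cv2) and the standard library are available. Lean on these libraries where they do the work, as an engineer would, in place of code of your own. Each camera call takes 0.05 s, during which the arm holds its last target. There are 200 camera calls.

## Working session

There is one attempt and no reset: what is moved stays moved. The work goes in short steps, Python scripts to look and compute and a shell command to move; the robot and the scene stay as the last step left them, time stands still between calls to the robot, and variables do not carry over. Pictures are saved under pics/ and viewed, about 12 in all and at most 16, crops included, and the job is handed in when it is done.

```bash
mkdir -p pics; ls
cat > h.py <<'E'
import numpy as np, cv2
from workcell import bot
from scipy.spatial.transform import Rotation as R
def cam(n):
    c=bot.get_calibration(n); im,d=bot.read_camera(n); return im,d,np.array(c["intrinsics"]),np.array(c["view"])
def cloud(d,K,V):
    v,u=np.mgrid[:480,:640]; P=np.stack([(u-K[0,2])/K[0,0]*d,(v-K[1,2])/K[1,1]*d,d],-1)
    W=(P-V[:3,3])@V[:3,:3]; W[d<=0]=np.nan; return W
E
python3 - <<'E'
from h import *
s=bot.read_state(); print({k:np.round(v,3) for k,v in s.items()})
for n in("top","side"):
    im,d,K,V=cam(n); cv2.imwrite(f"pics/{n}0.png",im); W=cloud(d,K,V); np.save(f"{n}0.npy",W)
    print(n,"cam at",np.round(-V[:3,:3].T@V[:3,3],3))
    for t in["post","bracket","bead_board","bead0","bead1","bead2","bead3","bead4","bead5","can","jar","pliers"]:
        for m in bot.masks_of(n,t)[:5]:
            w=W[m["region"]]; w=w[~np.isnan(w[:,0])]
            if len(w): print(t,round(m["p"],2),np.round(m["box"]).astype(int),"med",np.round(np.median(w,0),3),"lo",np.round(np.percentile(w,2,0),3),"hi",np.round(np.percentile(w,98,0),3))
E
```

```text
pics
{'time': np.float64(0.0), 'q': array([-1.179,  0.265,  1.605,  0.   ,  1.274, -0.037]), 'joint_vel': array([ 0.001,  0.   , -0.   ,  0.001, -0.   , -0.002]), 'joint_torque': array([-1.0000e-03, -5.1512e+01, -3.6731e+01, -0.0000e+00,  1.3000e-02,
       -0.0000e+00]), 'tool_pos': array([ 0.28 , -0.613,  0.249]), 'tcp_rot': array([-3.068e+00, -6.680e-01,  1.000e-03]), 'wrist_force': array([-0.662,  0.954,  0.536]), 'torque': array([-0.036,  0.007, -0.074]), 'width': np.float64(1.0)}
top cam at [ 0.444 -0.029  1.233]
post 0.94 [449 148 492 187] med [ 0.73  -0.409  0.007] lo [ 0.699 -0.455 -0.002] hi [ 0.778 -0.378  0.168]
post 0.76 [389 282 486 363] med [ 0.348 -0.297  0.012] lo [ 0.252 -0.376  0.003] hi [ 0.426 -0.227  0.343]
post 0.62 [388 210 444 267] med [ 0.558 -0.271  0.008] lo [ 0.504 -0.343  0.002] hi [ 0.625 -0.222  0.247]
post 0.59 [187 302 207 351] med [0.333 0.289 0.008] lo [ 0.276  0.272 -0.002] hi [0.396 0.318 0.014]
bracket 0.75 [277 262 385 285] med [ 0.46  -0.039  0.004] lo [ 0.443 -0.171 -0.002] hi [0.48  0.087 0.134]
bead_board 0.81 [165 196 252 301] med [0.538 0
[... 6925 characters left out ...]

bead5 0.55 [259 398 275 409] med [0.455 0.335 0.023] lo [0.448 0.324 0.011] hi [0.466 0.342 0.029]
bead5 0.53 [260 342 270 358] med [0.535 0.231 0.022] lo [0.528 0.208 0.005] hi [0.546 0.239 0.027]
bead5 0.48 [200 359 214 375] med [0.617 0.322 0.021] lo [0.61  0.3   0.003] hi [0.645 0.331 0.028]
can 0.61 [201 258 234 313] med [0.717 0.154 0.076] lo [ 0.7    0.114 -0.002] hi [0.775 0.171 0.114]
jar 0.85 [154 318 182 355] med [0.724 0.319 0.044] lo [0.712 0.293 0.005] hi [0.757 0.337 0.065]
jar 0.61 [321 222 387 327] med [ 0.456 -0.048  0.017] lo [ 0.437 -0.174 -0.002] hi [0.481 0.093 0.131]
pliers 0.55 [302 403 370 449] med [0.321 0.294 0.008] lo [ 0.269  0.274 -0.003] hi [0.392 0.322 0.011]
```

View pictures.

Run:
```python
import cv2
a=cv2.imread("pics/top0.png")[130:380,140:520]; b=cv2.imread("pics/side0.png")[110:460,130:500]
cv2.imwrite("pics/top_c.png",cv2.resize(a,None,fx=2.1,fy=2.1,interpolation=2)); cv2.imwrite("pics/side_c.png",cv2.resize(b,None,fx=1.7,fy=1.7,interpolation=2))
```

```text
(no output)
```

View pics/top_c.png

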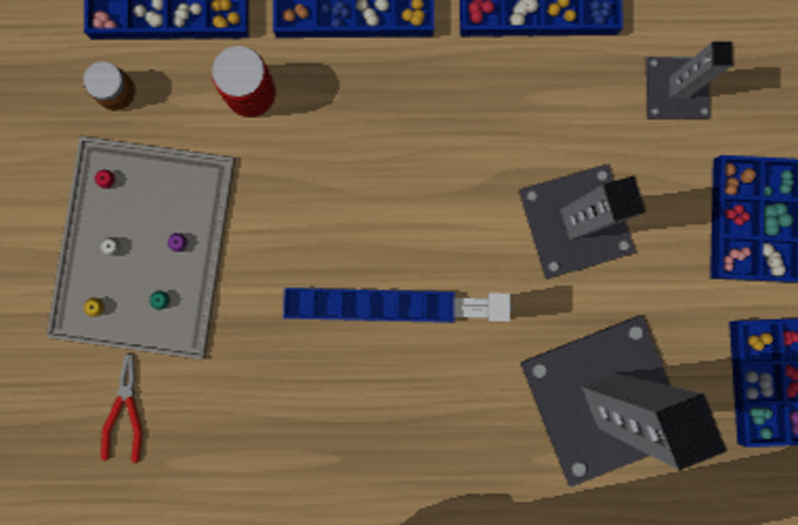

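View pics/side_c.png

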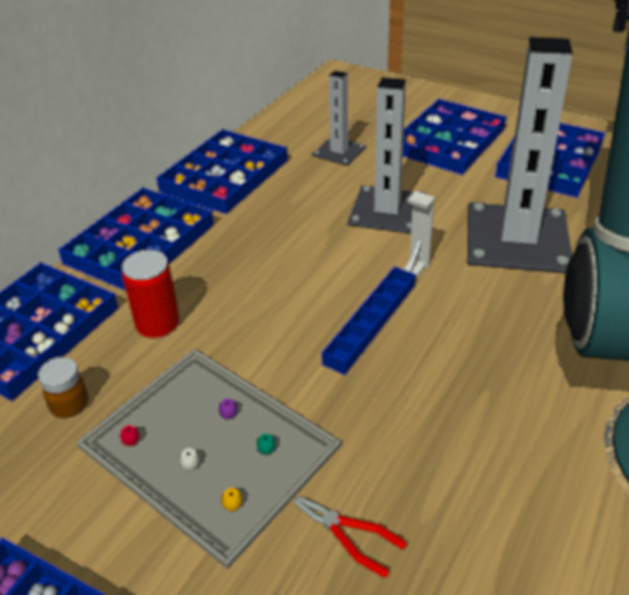

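Two overviews, 2 of 16 pictures viewed. The top view (full-image pixels) shows three posts: small at (470,167), middle at (418,240) and large at (440,325). It also shows one bracket at (331,272). The board holds five beads: crimson (190,214), white (195,246), purple (225,244), yellow (185,275) and teal (217,273). Full bead trays lie to the side. The middle post reads 0.247 m high, which matches the description, so that's the one I'll use. There's no orange bead on the board.

```bash
cat >> h.py <<'E'
def go(pos,yaw=None,fmt=True):
    """shift/turn in present tool axes to world pos, tool down with tool-y direction at world angle yaw (deg, mod 180)"""
    s=bot.read_state(); T=R.from_rotvec(s["tcp_rot"]); d=T.inv().apply(np.array(pos)-s["tool_pos"])
    out=dict(zip(("dx","dy","dz"),np.round(d,4)))
    if yaw is not None:
        best=None
        for k in(0,180):
            a=np.radians(yaw+k); y=np.array([np.cos(a),np.sin(a),0]); z=np.array([0,0,-1.]); M=np.stack([np.cross(y,z),y,z],1)
            r=np.degrees((T.inv()*R.from_matrix(M)).as_rotvec())
            if best is None or np.linalg.norm(r)<np.linalg.norm(best): best=r
        out.update(zip(("ax","ay","az"),np.round(best,1)))
    return {k:float(v) for k,v in out.items()}
E
python3 - <<'E'
from h import *
Ws=[np.load(n+"0.npy") for n in("top","side")]
def sel(W,lo,hi):
    P=W.reshape(-1,3); return P[np.all((P>lo)&(P<hi),1)]
for n,W in zip("ts",Ws):
    b=sel(W,[.46,-.40,.005],[.67,-.18,.012]); r=cv2.minAreaRect((b[:,:2]*1000).astype(np.float32)); print(n,"base",np.round(r[0],1),np.round(r[1],1),round(r[2],1),len(b))
    c=sel(W,[.46,-.40,.24],[.67,-.18,.26]); r=cv2.minAreaRect((c[:,:2]*1000).astype(np.float32)); print(n,"cap",np.round(r[0],1),np.round(r[1],1),round(r[2],1),len(c))
    f=sel(W,[.46,-.40,.03],[.67,-.18,.235])
    print("tube n",len(f),np.round(np.percentile(f,[2,50,98],axis=0),3).tolist())
    # front face plane by RANSAC, vertical: line in xy
    rng=np.random.default_rng(0); best=(0,)
    for _ in range(600):
        p,q=f[rng.choice(len(f),2,False),:2]; 
        if np.linalg.norm(q-p)<.012: continue
        nn=np.array([-(q-p)[1],(q-p)[0]])/np.linalg.norm(q-p); k=np.abs((f[:,:2]-p)@nn)<.002
        if k.sum()>best[0]: best=(k.sum(),k)
    g=f[best[1]]; vx=cv2.fitLine(g[:,:2].astype(np.float32),cv2.DIST_HUBER,0,.01,.01).ravel(); t=(g[:,:2]-vx[2:])@vx[:2]
    print(n,"face",len(g),"dir deg",round(np.degrees(np.arctan2(vx[1],vx[0])),1),"mid",np.round(vx[2:]+vx[:2]*(np.percentile(t,1)+np.percentile(t,99))/2,4),"len",round(np.ptp(np.percentile(t,[1,99])),4))
    k=sel(W,[.40,-.2,.015],[.52,.12,.032]); r=cv2.minAreaRect((k[:,:2]*1000).astype(np.float32)); print(n,"tray",np.round(r[0],1),np.round(r[1],1),round(r[2],1),len(k))
    k=sel(W,[.40,-.25,.125],[.52,.12,.14]); print(n,"lip mean",np.round(k.mean(0),4),np.round(np.ptp(k,0),3)); r=cv2.minAreaRect((k[:,:2]*1000).astype(np.float32)); print(np.round(r[0],1),np.round(r[1],1),round(r[2],1))
    L=sel(W,[.2,-.45,.03],[.45,-.2,.4]); print("large",np.round(L.min(0),3),np.round(L.max(0),3))
print(go([.46,-.09,.3],0), np.round(np.linalg.norm(bot.read_state()["tool_pos"][:2]),3))
V=np.array(bot.get_calibration("wrist")["view"]); s=bot.read_state(); T=R.from_rotvec(s["tcp_rot"]); print("cam in tool",np.round(T.inv().apply(-V[:3,:3].T@V[:3,3]-s["tool_pos"]),3),"axis",np.round(T.inv().apply(V[2,:3]),3))
E
```

```text
t base [ 565.9 -288.1] [202. 189.] 88.2 1104
t cap [ 565.6 -283.5] [40.8 35.2] 14.5 300
tube n 354 [[0.543, -0.299, 0.038], [0.561, -0.269, 0.143], [0.579, -0.262, 0.232]]
t face 296 dir deg 15.5 mid [ 0.561  -0.2672] len 0.0393
t tray [460.7 -30.1] [241.6  38. ] 88.1 312
t lip mean [ 0.4555 -0.1657  0.1325] [0.029 0.023 0.011]
[ 455.5 -165.8] [22.5 28.7] 89.3
large [ 0.304 -0.345  0.031] [ 0.373 -0.281  0.346]
s base [ 565.8 -276.9] [109.4 119.2] 15.6 307
s cap [ 562.9 -279.1] [40.  37.9] 16.4 109
tube n 1014 [[0.54, -0.297, 0.034], [0.561, -0.267, 0.139], [0.578, -0.258, 0.232]]
s face 502 dir deg 14.6 mid [ 0.5589 -0.2651] len 0.0395
s tray [457.6 -39.7] [269.8  41.4] 88.4 680
s lip mean [ 0.4526 -0.1607  0.1303] [0.033 0.03  0.009]
[ 453.2 -162.6] [28.3 32.5] 86.0
large [ 0.301 -0.34   0.03 ] [ 0.371 -0.275  0.343]
{'dx': 0.3809, 'dy': -0.4019, 'dz': -0.05, 'ax': -0.0, 'ay': -0.0, 'az': -65.4} 0.675
cam in tool [ 0.079 -0.    -0.123] axis [-0.307  0.     0.952]
```

Candidates for the post:
- small at (470,167), about 0.165 m tall
- **middle at (418,240), 0.247 m tall, 40 x 35 mm cap: chosen**
- large at (440,325), about 0.345 m tall

There's only one bracket, at (331,272). First I'll raise the tool above the large post, then cross to the bracket.

```bash
python3 -m inch '[{"dz":-0.06},{"dz":-0.12},{"dz":-0.18},{"dz":-0.24},{"dz":-0.26},{"dx":0.387,"dy":-0.419,"dz":-0.26,"az":-65.4},{"dx":0.387,"dy":-0.419,"dz":-0.26,"az":-65.4},{"dx":0.387,"dy":-0.419,"dz":-0.26,"az":-65.4},{"dx":0.387,"dy":-0.419,"dz":-0.26,"az":-65.4},{"dx":0.387,"dy":-0.419,"dz":-0.26,"az":-65.4},{"dx":0.387,"dy":-0.419,"dz":-0.26,"az":-65.4},{"dx":0.387,"dy":-0.419,"dz":-0.26,"az":-65.4},{"dx":0.387,"dy":-0.419,"dz":-0.26,"az":-65.4},{"dx":0.387,"dy":-0.419,"dz":-0.26,"az":-65.4},{"dx":0.387,"dy":-0.419,"dz":-0.26,"az":-65.4},{"dx":0.387,"dy":-0.419,"dz":-0.26,"az":-65.4},{"dx":0.387,"dy":-0.419,"dz":-0.26,"az":-65.4},{"dx":0.387,"dy":-0.419,"dz":-0.26,"az":-65.4},{"dx":0.387,"dy":-0.419,"dz":-0.26,"az":-65.4}]'
python3 - <<'E'
from h import *
s=bot.read_state(); print(s["time"],s["q"],np.round(s["tool_pos"],4)); print(go([.458,-.072,.22],0))
E
```

```text
1.3 [-1.17888042e+00  2.63910191e-01  1.60399792e+00  3.11695443e-05
  1.27372560e+00 -3.69110361e-02] [ 0.2807 -0.6139  0.25  ]
{'dx': 0.3866, 'dy': -0.4191, 'dz': 0.03, 'ax': -0.0, 'ay': -0.0, 'az': -65.4}invalid input at $[0]: expected keys dx, dy, dz, ax, ay, az, fingers
```

```bash
python3 -m inch '[{"dx":0,"dy":0,"dz":-0.26,"ax":0,"ay":0,"az":0,"fingers":1},{"dx":0,"dy":0,"dz":-0.26,"ax":0,"ay":0,"az":0,"fingers":1},{"dx":0,"dy":0,"dz":-0.26,"ax":0,"ay":0,"az":0,"fingers":1},{"dx":0,"dy":0,"dz":-0.26,"ax":0,"ay":0,"az":0,"fingers":1},{"dx":0,"dy":0,"dz":-0.26,"ax":0,"ay":0,"az":0,"fingers":1},{"dx":0.387,"dy":-0.419,"dz":-0.26,"ax":0,"ay":0,"az":-65.4,"fingers":1},{"dx":0.387,"dy":-0.419,"dz":-0.26,"ax":0,"ay":0,"az":-65.4,"fingers":1},{"dx":0.387,"dy":-0.419,"dz":-0.26,"ax":0,"ay":0,"az":-65.4,"fingers":1},{"dx":0.387,"dy":-0.419,"dz":-0.26,"ax":0,"ay":0,"az":-65.4,"fingers":1},{"dx":0.387,"dy":-0.419,"dz":-0.26,"ax":0,"ay":0,"az":-65.4,"fingers":1},{"dx":0.387,"dy":-0.419,"dz":-0.26,"ax":0,"ay":0,"az":-65.4,"fingers":1},{"dx":0.387,"dy":-0.419,"dz":-0.26,"ax":0,"ay":0,"az":-65.4,"fingers":1},{"dx":0.387,"dy":-0.419,"dz":-0.26,"ax":0,"ay":0,"az":-65.4,"fingers":1},{"dx":0.387,"dy":-0.419,"dz":-0.26,"ax":0,"ay":0,"az":-65.4,"fingers":1},{"dx":0.387,"dy":-0.419,"dz":-0.26,"ax":0,"ay":0,"az":-65.4,"fingers":1},{"dx":0.387,"dy":-0.419,"dz":-0.26,"ax":0,"ay":0,"az":-65.4,"fingers":1},{"dx":0.387,"dy":-0.419,"dz":-0.26,"ax":0,"ay":0,"az":-65.4,"fingers":1},{"dx":0.387,"dy":-0.419,"dz":-0.26,"ax":0,"ay":0,"az":-65.4,"fingers":1},{"dx":0.387,"dy":-0.419,"dz":-0.26,"ax":0,"ay":0,"az":-65.4,"fingers":1},{"dx":0.387,"dy":-0.419,"dz":-0.26,"ax":0,"ay":0,"az":-65.4,"fingers":1}]'
python3 - <<'E'
from h import *
s=bot.read_state(); print(s["time"],np.round(s["q"],2),np.round(s["tool_pos"],4)); print(go([.458,-.072,.22],0))
im,d,K,V=cam("wrist"); cv2.imwrite("pics/w1.png",im); np.save("w1.npy",cloud(d,K,V))
E
```

```text
time: 3.8
tool_pos: [0.4583, -0.0725, 0.51]
tcp_rot: [2.223, 2.219, 0.0]
wrist_force: [-0.1, 0.6, -0.5]
width: 1.002
3.8 [-0.21 -0.19  1.61 -0.    1.72 -0.21] [ 0.4583 -0.0725  0.51  ]
{'dx': 0.0005, 'dy': -0.0003, 'dz': 0.29, 'ax': 0.0, 'ay': 0.0, 'az': -0.1}
```

View pics/w1.png

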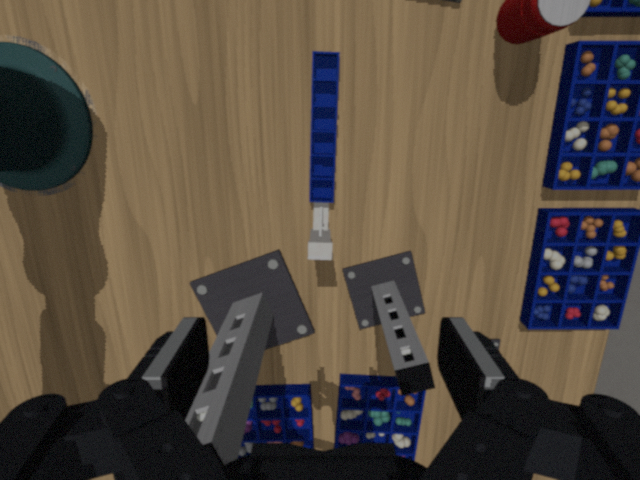

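Picture 3, from the wrist, shows the bracket tray at (325,125) with its lip at (320,250). The middle post is at (400,330), to the right of the large one at (240,370). I'll refine both poses from this view.

```bash
cat > fit.py <<'E'
from h import *
import sys
def sel(W,lo,hi):
    P=W.reshape(-1,3); return P[np.all((P>lo)&(P<hi),1)]
def rect(p): 
    r=cv2.minAreaRect((p[:,:2]*1000).astype(np.float32)); return np.round(r[0],1),np.round(r[1],1),round(r[2],1),len(p)
def post(W):
    c=sel(W,[.46,-.40,.24],[.67,-.18,.26]); print("cap",rect(c) if len(c)>5 else None,"z",np.round(np.median(c[:,2]),4) if len(c) else None)
    f=sel(W,[.52,-.32,.03],[.62,-.24,.235]); rng=np.random.default_rng(0); best=(0,)
    for _ in range(800):
        p,q=f[rng.choice(len(f),2,False),:2]
        if np.linalg.norm(q-p)<.012: continue
        nn=np.array([-(q-p)[1],(q-p)[0]])/np.linalg.norm(q-p); k=np.abs((f[:,:2]-p)@nn)<.002
        if k.sum()>best[0]: best=(k.sum(),k)
    g=f[best[1]]; vx=cv2.fitLine(g[:,:2].astype(np.float32),cv2.DIST_HUBER,0,.01,.01).ravel(); t=(g[:,:2]-vx[2:])@vx[:2]
    print("face",len(g),"dir",round(np.degrees(np.arctan(vx[1]/vx[0])),2),"mid",np.round(vx[2:]+vx[:2]*(np.percentile(t,.5)+np.percentile(t,99.5))/2,4),"len",round(np.ptp(np.percentile(t,[.5,99.5])),4))
E
python3 - <<'E'
from fit import *
W=np.load("w1.npy"); post(W)
t=sel(W,[.42,-.11,.021],[.50,.11,.03]); print("tray",rect(t))
t=sel(W,[.42,-.20,.127],[.50,-.13,.14]); print("lip",rect(t),np.median(t[:,2]))
E
```

```text
cap (array([ 563.3, -283. ]), array([40.1, 36.6]), 16.0, 998) z 0.2465
face 1896 dir 15.95 mid [ 0.5585 -0.2669] len 0.0397
tray (array([458.3, -10. ]), array([201.,  38.]), 88.1, 923)
lip (array([ 453.6, -165.1]), array([25.2, 30.8]), 89.6, 446) 0.13368102693580736
```

```bash
python3 -m inch '[{"dx":0,"dy":-0.002,"dz":0.484,"ax":0,"ay":0,"az":1.8,"fingers":1},{"dx":0,"dy":-0.002,"dz":0.484,"ax":0,"ay":0,"az":1.8,"fingers":1},{"dx":0,"dy":-0.002,"dz":0.484,"ax":0,"ay":0,"az":1.8,"fingers":1},{"dx":0,"dy":-0.002,"dz":0.484,"ax":0,"ay":0,"az":1.8,"fingers":1},{"dx":0,"dy":-0.002,"dz":0.484,"ax":0,"ay":0,"az":1.8,"fingers":1},{"dx":0,"dy":-0.002,"dz":0.484,"ax":0,"ay":0,"az":1.8,"fingers":1},{"dx":0,"dy":-0.002,"dz":0.45,"ax":0,"ay":0,"az":1.8,"fingers":1},{"dx":0,"dy":-0.002,"dz":0.47,"ax":0,"ay":0,"az":1.8,"fingers":1},{"dx":0,"dy":-0.002,"dz":0.484,"ax":0,"ay":0,"az":1.8,"fingers":1},{"dx":0,"dy":-0.002,"dz":0.484,"ax":0,"ay":0,"az":1.8,"fingers":1},{"dx":0,"dy":-0.002,"dz":0.484,"ax":0,"ay":0,"az":1.8,"fingers":-1},{"dx":0,"dy":-0.002,"dz":0.484,"ax":0,"ay":0,"az":1.8,"fingers":-1},{"dx":0,"dy":-0.002,"dz":0.484,"ax":0,"ay":0,"az":1.8,"fingers":-1},{"dx":0,"dy":-0.002,"dz":0.484,"ax":0,"ay":0,"az":1.8,"fingers":-1},{"dx":0,"dy":-0.002,"dz":0.484,"ax":0,"ay":0,"az":1.8,"fingers":-1},{"dx":0,"dy":-0.002,"dz":0.484,"ax":0,"ay":0,"az":1.8,"fingers":-1},{"dx":0,"dy":-0.002,"dz":0.484,"ax":0,"ay":0,"az":1.8,"fingers":-1},{"dx":0,"dy":-0.002,"dz":0.484,"ax":0,"ay":0,"az":1.8,"fingers":-1}]' 90
python3 - <<'E'
from h import *
T=R.from_rotvec(bot.read_state()["tcp_rot"]).as_matrix(); print(np.round(T,3))
# post axes
for yaw in(15.7,):
    a=np.radians(yaw-90); x=np.array([np.cos(a),np.sin(a)]); f=np.array([.5590,-.2667])
    for off in(.105,.135,.185): print(off,np.round(f-off*x,4),go([*(f-off*x),.162],yaw))
E
```

```text
time: 6.1
tool_pos: [0.4579, -0.0727, 0.0278]
tcp_rot: [2.256, 2.183, 0.003]
wrist_force: [-1.4, 0.7, 7.2]
width: 0.421
[[ 0.033  0.999  0.003]
 [ 0.999 -0.033 -0.001]
 [-0.001  0.003 -1.   ]]
0.105 [ 0.5306 -0.1656] {'dx': -0.0906, 'dy': 0.0761, 'dz': -0.1339, 'ax': 0.2, 'ay': 0.1, 'az': -17.6}
0.135 [ 0.5225 -0.1367] {'dx': -0.062, 'dy': 0.0671, 'dz': -0.134, 'ax': 0.2, 'ay': 0.1, 'az': -17.6}
0.185 [ 0.5089 -0.0886] {'dx': -0.0143, 'dy': 0.052, 'dz': -0.134, 'ax': 0.2, 'ay': 0.1, 'az': -17.6}
```

```bash
python3 -m inch '[{"dx":0,"dy":0,"dz":-0.03,"ax":0,"ay":0,"az":0,"fingers":-1},{"dx":0,"dy":0,"dz":-0.07,"ax":0,"ay":0,"az":0,"fingers":-1},{"dx":0,"dy":0,"dz":-0.11,"ax":0,"ay":0,"az":0,"fingers":-1},{"dx":0,"dy":0,"dz":-0.135,"ax":0,"ay":0,"az":0,"fingers":-1},{"dx":-0.005,"dy":0.02,"dz":-0.135,"ax":0,"ay":0,"az":-6,"fingers":-1},{"dx":-0.014,"dy":0.052,"dz":-0.135,"ax":0.2,"ay":0.1,"az":-12,"fingers":-1},{"dx":-0.014,"dy":0.052,"dz":-0.135,"ax":0.2,"ay":0.1,"az":-17.6,"fingers":-1},{"dx":-0.04,"dy":0.06,"dz":-0.135,"ax":0.2,"ay":0.1,"az":-17.6,"fingers":-1},{"dx":-0.062,"dy":0.067,"dz":-0.135,"ax":0.2,"ay":0.1,"az":-17.6,"fingers":-1},{"dx":-0.062,"dy":0.067,"dz":-0.135,"ax":0.2,"ay":0.1,"az":-17.6,"fingers":-1},{"dx":-0.062,"dy":0.067,"dz":-0.135,"ax":0.2,"ay":0.1,"az":-17.6,"fingers":-1}]'
python3 - <<'E'
from fit import *
s=bot.read_state(); print(np.round(s["tool_pos"],4),s["width"],np.round(s["wrist_force"],1),np.round(s["torque"],2))
for n in("wrist","side","top"):
    im,d,K,V=cam(n); W=cloud(d,K,V); np.save(n+"2.npy",W); cv2.imwrite(f"pics/{n}2.png",im)
    print(n); 
    try: post(W)
    except Exception as e: print(e)
    t=sel(W,[.48,-.26,.262],[.60,-.15,.29]); print("lip",rect(t) if len(t)>5 else 0, np.round(np.median(t[:,2]),4) if len(t) else 0)
    t=sel(W,[.44,-.16,.152],[.60,.15,.170]); print("tray",rect(t) if len(t)>5 else 0)
    f=lambda p:(lambda c:(np.round(K[:2]@c/c[2])).astype(int))(V[:3,:3]@np.array(p)+V[:3,3])
    print(f([.54,-.23,.2]))
a=cv2.imread("pics/wrist2.png"); b=cv2.imread("pics/side2.png")[130:330,290:480]
cv2.imwrite("pics/c2.png",np.hstack([cv2.resize(a,(400,300)),cv2.resize(b,(285,300),interpolation=2)]))
E
```

```text
time: 7.48
tool_pos: [0.5219, -0.1367, 0.1628]
tcp_rot: [-1.897, -2.502, -0.001]
wrist_force: [-1.2, 0.0, -3.9]
width: 0.421
[ 0.5219 -0.1367  0.1628] 0.42107545245202543 [-1.2  0.  -3.9] [ 0.15  0.05 -0.01]
wrist
cap None z None
a must be a positive integer unless no samples are taken
lip 0 0
tray (array([514.4, -94.4]), array([ 62.9, 139. ]), 8.6, 17708)
[300 652]
side
cap (array([ 547.9, -289.3]), array([ 5.5, 33.2]), 25.0, 12) z 0.2441
face 127 dir -75.13 mid [ 0.5439 -0.2843] len 0.0409
lip 0 0
tray (array([507.6, -65.9]), array([ 63.7, 192.3]), 10.9, 493)
[359 183]
top
cap (array([ 565.5, -283.5]), array([40.2, 34.6]), 15.5, 289) z 0.2455
face 15 dir -73.9 mid [ 0.5461 -0.2882] len 0.0332
lip 0 0
tray (array([499. , -47.6]), array([ 38.1, 141.2]), 15.7, 200)
[409 238]
```

View pics/c2.png

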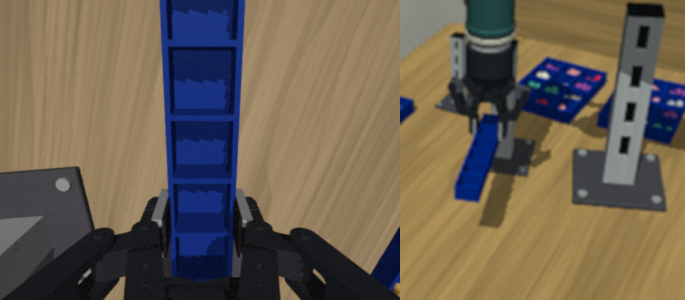

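Picture 4 shows the tray square between the pads (left panel). In the side crop the hand hides the post. I'll check the tray's tilt and height from the saved cloud before inserting.

Run:
```python
from fit import *
a=np.radians(15.7-90); x=np.array([np.cos(a),np.sin(a)]); y=np.array([-x[1],x[0]]); s=bot.read_state(); T=R.from_rotvec(s["tcp_rot"]); print(np.round(T.as_matrix(),4)[:,2])
for n in("wrist2","top2"):
    W=np.load(n+".npy").reshape(-1,3); W=W[~np.isnan(W[:,0])]; u=(W[:,:2]-s["tool_pos"][:2])@x; v=(W[:,:2]-s["tool_pos"][:2])@y
    k=(np.abs(np.abs(v)-.0175)<.0015)&(u<-.03)&(u>-.16)&(np.abs(W[:,2]-.161)<.012); p=np.polyfit(u[k],W[k,2],1); print(n,k.sum(),"slope deg",np.degrees(p[0]).round(2),"z at tcp",p[1].round(4),np.round(np.percentile(v[(u<-.03)&(u>-.16)&(np.abs(W[:,2]-.161)<.006)&(abs(v)<.03)],[.5,99.5]),4),"far end",np.round(u[(abs(v)<.02)&(np.abs(W[:,2]-.161)<.006)].min(),4))
f=np.array([.5598,-.2667]); print(go([*(f-.106*x),.1635],15.7), go([*(f-.118*x),.1635],15.7))
```

```text
[-9.e-04  1.e-03 -1.e+00]
wrist2 5614 slope deg -0.22 z at tcp 0.1596 [-0.0194  0.0186] far end -0.1104
top2 64 slope deg 0.88 z at tcp 0.1606 [-0.0172  0.0208] far end -0.1622
{'dx': -0.0298, 'dy': 0.001, 'dz': -0.0006, 'ax': -0.0, 'ay': -0.1, 'az': 0.0} {'dx': -0.0178, 'dy': 0.001, 'dz': -0.0006, 'ax': -0.0, 'ay': -0.1, 'az': 0.0}
```

```bash
python3 -m inch '[{"dx":-0.008,"dy":0.001,"dz":-0.001,"ax":0,"ay":0,"az":0,"fingers":-1},{"dx":-0.016,"dy":0.001,"dz":-0.001,"ax":0,"ay":0,"az":0,"fingers":-1},{"dx":-0.018,"dy":0.001,"dz":-0.001,"ax":0,"ay":0,"az":0,"fingers":-1},{"dx":-0.020,"dy":0.001,"dz":-0.001,"ax":0,"ay":0,"az":0,"fingers":-1},{"dx":-0.022,"dy":0.001,"dz":-0.001,"ax":0,"ay":0,"az":0,"fingers":-1},{"dx":-0.023,"dy":0.001,"dz":-0.001,"ax":0,"ay":0,"az":0,"fingers":-1}]'; python3 -c "
from h import *
s=bot.read_state();print(s['tool_pos'],s['torque'])"
```

```text
time: 8.38
tool_pos: [0.5292, -0.1582, 0.1638]
tcp_rot: [-1.896, -2.503, -0.0]
wrist_force: [-0.5, 0.4, -2.8]
width: 0.421
[ 0.52921888 -0.1581773   0.16381403] [ 0.10869835  0.07414877 -0.00665167]
```

```bash
python3 -m inch '[{"dx":-0.002,"dy":0,"dz":0,"ax":0,"ay":0,"az":0,"fingers":-1},{"dx":-0.004,"dy":0,"dz":0,"ax":0,"ay":0,"az":0,"fingers":-1},{"dx":-0.006,"dy":0,"dz":0,"ax":0,"ay":0,"az":0,"fingers":-1},{"dx":-0.007,"dy":0,"dz":0,"ax":0,"ay":0,"az":0,"fingers":-1},{"dx":-0.008,"dy":0,"dz":0,"ax":0,"ay":0,"az":0,"fingers":-1}]'; python3 -c "
from h import *
s=bot.read_state();print(s['tool_pos'],s['torque'])"
```

```text
time: 9.0
tool_pos: [0.5312, -0.1656, 0.1636]
tcp_rot: [-1.895, -2.502, -0.001]
wrist_force: [-0.1, 3.4, -3.1]
width: 0.419
[ 0.53116859 -0.16555294  0.16358088] [0.3968112  0.09547111 0.10504267]
```

```bash
python3 -m inch '[{"dx":0,"dy":0,"dz":0.002,"ax":0,"ay":0,"az":0,"fingers":-1},{"dx":0,"dy":0,"dz":0.004,"ax":0,"ay":0,"az":0,"fingers":-1},{"dx":0,"dy":0,"dz":0.006,"ax":0,"ay":0,"az":0,"fingers":-1},{"dx":0,"dy":0,"dz":0.007,"ax":0,"ay":0,"az":0,"fingers":-1},{"dx":0,"dy":0,"dz":0.008,"ax":0,"ay":0,"az":0,"fingers":-1},{"dx":0,"dy":0,"dz":0.008,"ax":0,"ay":0,"az":0,"fingers":-1}]'; python3 -c "
from h import *
s=bot.read_state();print(s['tool_pos'],s['torque'])"
```

```text
time: 9.75
tool_pos: [0.5312, -0.1656, 0.1556]
tcp_rot: [-1.895, -2.502, -0.001]
wrist_force: [0.3, 1.1, -2.3]
width: 0.422
[ 0.53118218 -0.1655559   0.15560194] [ 0.11118538  0.05576196 -0.01596796]
```

```bash
python3 -m inch '[{"dx":0,"dy":0,"dz":0.001,"ax":0,"ay":0,"az":0,"fingers":-1},{"dx":0,"dy":0,"dz":0.0015,"ax":0,"ay":0,"az":0,"fingers":-1},{"dx":0,"dy":0,"dz":0.002,"ax":0,"ay":0,"az":0,"fingers":-1}]'; python3 -c "
from h import *
s=bot.read_state();print(s['tool_pos'],s['torque'])"
```

```text
time: 10.12
tool_pos: [0.5314, -0.1656, 0.154]
tcp_rot: [-1.896, -2.503, -0.001]
wrist_force: [-1.2, 2.1, 0.9]
width: 0.425
[ 0.53141595 -0.16558259  0.15396225] [-0.01318334  0.05121953 -0.0532264 ]
```

The bracket is resting on the catch, since its weight has come off the wrist. I'll let go, rise, shut the fingers and look.

```bash
python3 -m inch '[{"dx":0,"dy":0,"dz":0,"ax":0,"ay":0,"az":0,"fingers":1},{"dx":0,"dy":0,"dz":0,"ax":0,"ay":0,"az":0,"fingers":1},{"dx":0,"dy":0,"dz":0,"ax":0,"ay":0,"az":0,"fingers":1},{"dx":0,"dy":0,"dz":0,"ax":0,"ay":0,"az":0,"fingers":1},{"dx":0,"dy":0,"dz":0,"ax":0,"ay":0,"az":0,"fingers":1},{"dx":0,"dy":0,"dz":-0.03,"ax":0,"ay":0,"az":0,"fingers":1},{"dx":0,"dy":0,"dz":-0.08,"ax":0,"ay":0,"az":0,"fingers":1},{"dx":0,"dy":0,"dz":-0.14,"ax":0,"ay":0,"az":0,"fingers":1},{"dx":0,"dy":0,"dz":-0.20,"ax":0,"ay":0,"az":0,"fingers":-1},{"dx":0.06,"dy":0,"dz":-0.24,"ax":0,"ay":0,"az":0,"fingers":-1},{"dx":0.06,"dy":0,"dz":-0.24,"ax":0,"ay":0,"az":0,"fingers":-1},{"dx":0.06,"dy":0,"dz":-0.24,"ax":0,"ay":0,"az":0,"fingers":-1}]'
python3 - <<'E'
from fit import *
s=bot.read_state(); print(np.round(s["tool_pos"],4),s["width"])
im,d,K,V=cam("wrist"); W=cloud(d,K,V); np.save("w3.npy",W); cv2.imwrite("pics/w3.png",im)
t=sel(W,[.48,-.29,.25],[.62,-.2,.29]); print("lip",rect(t) if len(t)>5 else 0, np.round(np.median(t[:,2]),4) if len(t) else 0)
t=sel(W,[.44,-.20,.14],[.60,.15,.165]); print("tray",rect(t),np.median(t[:,2]))
E
```

```text
time: 11.62
tool_pos: [0.5154, -0.108, 0.3942]
tcp_rot: [-1.895, -2.505, -0.001]
wrist_force: [0.5, 0.1, -0.5]
width: 0.143
[ 0.5154 -0.108   0.3942] 0.14268999463002094
lip (array([ 555.7, -253.2]), array([31.8, 25.8]), 16.5, 1196) 0.26
tray (array([ 513.8, -106.3]), array([ 38.1, 202.2]), 15.9, 2537) 0.14949576175978033
```

View pics/w3.png

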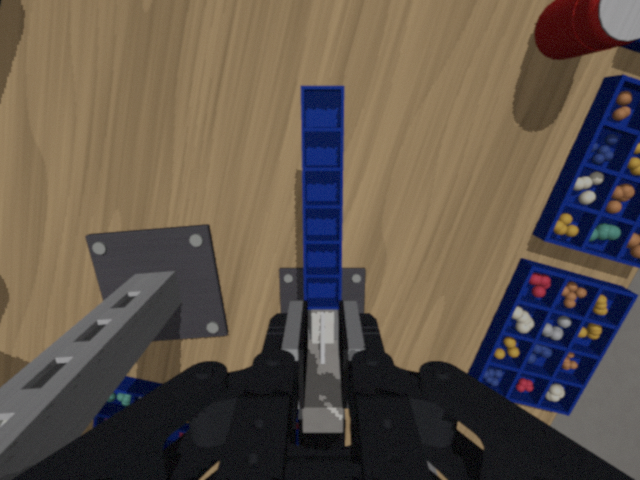

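Picture 5 shows the bracket hanging with its lip at (322,415) and the tray at (322,195), in line with the post. The lip is at z = 0.260, so it's resting on the catch. Next is the press.

Run:
```python
from h import *
print(go([.5563,-.2542,.394],15.7),go([.5563,-.2542,.29],15.7))
```

```text
{'dx': -0.1515, 'dy': 0.0, 'dz': -0.0014, 'ax': -0.1, 'ay': -0.1, 'az': 0.1} {'dx': -0.1517, 'dy': 0.0002, 'dz': 0.1026, 'ax': -0.1, 'ay': -0.1, 'az': 0.1}
```

```bash
python3 -m inch '[{"dx":-0.06,"dy":0,"dz":0,"ax":0,"ay":0,"az":0,"fingers":-1},{"dx":-0.12,"dy":0,"dz":0,"ax":0,"ay":0,"az":0,"fingers":-1},{"dx":-0.1515,"dy":0,"dz":0,"ax":0,"ay":0,"az":0,"fingers":-1},{"dx":-0.1515,"dy":0,"dz":0.05,"ax":0,"ay":0,"az":0,"fingers":-1},{"dx":-0.1515,"dy":0,"dz":0.09,"ax":0,"ay":0,"az":0,"fingers":-1},{"dx":-0.1515,"dy":0,"dz":0.105,"ax":0,"ay":0,"az":0,"fingers":-1},{"dx":-0.1515,"dy":0,"dz":0.109,"ax":0,"ay":0,"az":0,"fingers":-1},{"dx":-0.1515,"dy":0,"dz":0.112,"ax":0,"ay":0,"az":0,"fingers":-1},{"dx":-0.1515,"dy":0,"dz":0.114,"ax":0,"ay":0,"az":0,"fingers":-1}]'
```

```text
time: 12.8
tool_pos: [0.5569, -0.2544, 0.2804]
tcp_rot: [1.896, 2.505, 0.0]
wrist_force: [0.5, 0.8, 0.6]
width: 0.002
```

```bash
python3 -m inch '[{"dx":0,"dy":0,"dz":0.002,"ax":0,"ay":0,"az":0,"fingers":-1},{"dx":0,"dy":0,"dz":0.004,"ax":0,"ay":0,"az":0,"fingers":-1},{"dx":0,"dy":0,"dz":0.006,"ax":0,"ay":0,"az":0,"fingers":-1}]'; python3 -m inch '[{"dx":0,"dy":0,"dz":0.002,"ax":0,"ay":0,"az":0,"fingers":-1},{"dx":0,"dy":0,"dz":0.004,"ax":0,"ay":0,"az":0,"fingers":-1}]'
```

```text
time: 13.18
tool_pos: [0.5581, -0.2543, 0.278]
tcp_rot: [1.893, 2.502, 0.003]
wrist_force: [-3.0, 3.5, 14.1]
width: -0.001
time: 13.42
tool_pos: [0.5591, -0.2541, 0.2776]
tcp_rot: [1.89, 2.499, 0.006]
wrist_force: [-3.2, 4.4, 14.8]
width: -0.0
```

```bash
python3 -m inch '[{"dx":0,"dy":-0.001,"dz":0.003,"ax":0,"ay":0,"az":0,"fingers":-1},{"dx":0,"dy":-0.002,"dz":0.006,"ax":0,"ay":0,"az":0,"fingers":-1},{"dx":0,"dy":-0.002,"dz":0.008,"ax":0,"ay":0,"az":0,"fingers":-1}]'
python3 - <<'E'
from h import *
s=bot.read_state(); print(np.round(s["tool_pos"],4),np.round(s["torque"],2),np.round(R.from_rotvec(s["tcp_rot"]).as_matrix(),3))
im,d,K,V=cam("side"); cv2.imwrite("pics/s3.png",cv2.resize(im[120:300,280:480],None,fx=3,fy=3,interpolation=2))
E
```

```text
time: 13.8
tool_pos: [0.5585, -0.254, 0.2728]
tcp_rot: [1.888, 2.496, 0.01]
wrist_force: [-1.0, 3.4, 8.1]
width: 0.0
[ 0.5585 -0.254   0.2728] [ 0.63  0.18 -0.03] [[-0.272  0.962  0.013]
 [ 0.962  0.272 -0.002]
 [-0.005  0.012 -1.   ]]
```

View pics/s3.png

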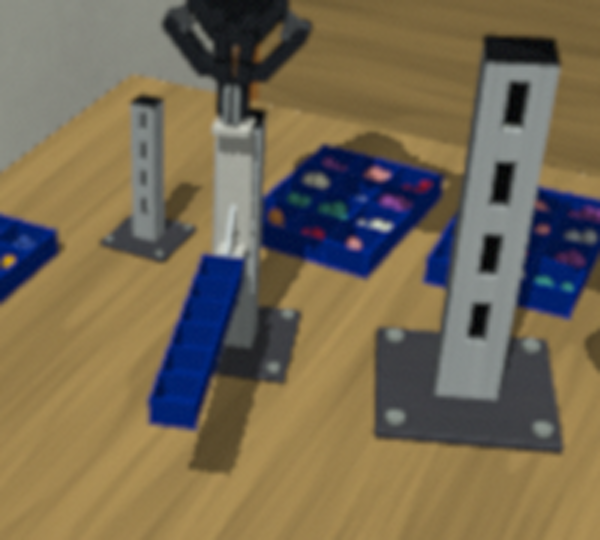

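Picture 6 (side view) shows the fingers on the lip at (232,120) and the bracket flush with the post. It has started to pass the catch: the force fell and z dropped 5 mm. I'll keep pressing down to the stop.

```bash
python3 -m inch '[{"dx":0,"dy":-0.001,"dz":0.003,"ax":0,"ay":0,"az":0,"fingers":-1},{"dx":0,"dy":-0.001,"dz":0.005,"ax":0,"ay":0,"az":0,"fingers":-1},{"dx":0,"dy":-0.001,"dz":0.006,"ax":0,"ay":0,"az":0,"fingers":-1}]';python3 -m inch '[{"dx":0,"dy":0,"dz":0.002,"ax":0,"ay":0,"az":0,"fingers":-1},{"dx":0,"dy":0,"dz":0.003,"ax":0,"ay":0,"az":0,"fingers":-1},{"dx":0,"dy":0,"dz":0.004,"ax":0,"ay":0,"az":0,"fingers":-1}]'
```

```text
time: 14.22
tool_pos: [0.5577, -0.2548, 0.2672]
tcp_rot: [1.887, 2.496, 0.009]
wrist_force: [-2.4, 1.2, 10.4]
width: -0.005
time: 14.6
tool_pos: [0.5583, -0.2549, 0.267]
tcp_rot: [1.886, 2.493, 0.011]
wrist_force: [-5.9, 5.1, 20.4]
width: -0.001
```

```bash
python3 -m inch '[{"dx":0,"dy":0,"dz":-0.02,"ax":0,"ay":0,"az":0,"fingers":-1},{"dx":0,"dy":0,"dz":-0.07,"ax":0,"ay":0,"az":0,"fingers":-1},{"dx":0.05,"dy":0,"dz":-0.127,"ax":0,"ay":0,"az":0,"fingers":-1},{"dx":0.1,"dy":0,"dz":-0.127,"ax":0,"ay":0,"az":0,"fingers":-1},{"dx":0.152,"dy":0,"dz":-0.127,"ax":0.7,"ay":0,"az":0,"fingers":-1},{"dx":0.152,"dy":0,"dz":-0.127,"ax":0.7,"ay":0,"az":0,"fingers":-1},{"dx":0.152,"dy":0,"dz":-0.127,"ax":0.7,"ay":0,"az":0,"fingers":-1}]'
python3 - <<'E'
from fit import *
s=bot.read_state(); print(np.round(s["tool_pos"],4),s["tcp_rot"])
im,d,K,V=cam("wrist"); W=cloud(d,K,V); np.save("w4.npy",W)
t=sel(W,[.48,-.29,.2475],[.62,-.2,.275]); print("lip",rect(t), np.round(np.median(t[:,2]),4))
t=sel(W,[.44,-.20,.135],[.60,.15,.165]); print("tray",rect(t),np.median(t[:,2]))
im,d,K,V=cam("top"); W=cloud(d,K,V); np.save("t4.npy",W)
t=sel(W,[.44,-.23,.135],[.60,.15,.165]); print("top tray",rect(t),np.median(t[:,2]))
P=[]
for m in bot.masks_of("top","bead0"):
    w=W[m["region"]]; w=w[(w[:,2]>.022)]
    if len(w): print(round(m["p"],2),np.round(m["box"]),np.round((w.max(0)+w.min(0))/2,4),np.round(np.median(w,0),4), np.round(np.median(im[m["region"]],0)))
E
```

```text
time: 15.48
tool_pos: [0.5149, -0.1085, 0.392]
tcp_rot: [1.89, 2.5, -0.006]
wrist_force: [-0.2, -0.4, 0.8]
width: 0.001
[ 0.5149 -0.1085  0.392 ] [ 1.89004906  2.49994063 -0.00632116]
lip (array([ 561.2, -273.1]), array([11.8, 38.6]), 17.9, 140) 0.2483
tray (array([ 513.9, -106.8]), array([ 38. , 203.6]), 15.9, 2148) 0.13793796263861197
top tray (array([504. , -62.9]), array([ 37.6, 112.1]), 15.5, 65) 0.13663535010544725
0.64 [312. 248. 359. 270.] [ 0.4959 -0.0619  0.4169] [ 0.5002 -0.0333  0.1159] [102.  40.  16.]
0.56 [179. 272. 190. 279.] [0.4618 0.3279 0.027 ] [0.4618 0.3271 0.0255] [ 39. 105. 128.]
0.51 [213. 270. 223. 275.] [0.4701 0.2455 0.0268] [0.4713 0.2461 0.0267] [82. 99. 29.]
0.45 [183. 209. 195. 219.] [0.6238 0.3169 0.0271] [0.6238 0.3166 0.0254] [ 50.  28. 114.]
0.39 [188. 245. 197. 250.] [0.5378 0.308  0.0261] [0.5376 0.3076 0.0257] [124. 130. 130.]
```

Run:
```python
from fit import *
for n in("w3","w4"):
    W=np.load(n+".npy"); t=sel(W,[.548,-.262,.2],[.566,-.246,.30]); print(n,"lip",np.round(np.percentile(t[:,2],[10,50,90]),4))
    c=sel(W,[.555,-.295,.2],[.575,-.275,.30]); print("cap",np.round(np.percentile(c[:,2],[10,50,90]),4),len(c))
    t=sel(W,[.44,-.20,.12],[.60,.15,.165]); h,e=np.histogram(t[:,2],np.arange(.12,.166,.002)); print("rim mode",e[h.argmax()]+.001)
```

```text
w3 lip [0.2073 0.2592 0.2607]
cap [0.2459 0.2468 0.2474] 385
rim mode 0.127
w4 lip [0.2476 0.2483 0.2491]
cap [0.246  0.2467 0.2474] 304
rim mode 0.137
```

The bracket is fully home: the lip is at 0.2483, 1.6 mm above the cap, and the tray dropped 11.5 mm. Now I'll move over the bead board with the same tool heading.

```bash
python3 -m inch '[{"dx":0.06,"dy":0.02,"dz":0,"ax":0,"ay":0,"az":0,"fingers":0.2},{"dx":0.12,"dy":0.04,"dz":0,"ax":0,"ay":0,"az":0,"fingers":0.2},{"dx":0.18,"dy":0.06,"dz":0,"ax":0,"ay":0,"az":0,"fingers":0.2},{"dx":0.24,"dy":0.08,"dz":0,"ax":0,"ay":0,"az":0,"fingers":0.2},{"dx":0.30,"dy":0.1,"dz":0,"ax":0,"ay":0,"az":0,"fingers":0.2},{"dx":0.36,"dy":0.12,"dz":0,"ax":0,"ay":0,"az":0,"fingers":0.2},{"dx":0.42,"dy":0.13,"dz":0,"ax":0,"ay":0,"az":0,"fingers":0.2},{"dx":0.45,"dy":0.13,"dz":0,"ax":0,"ay":0,"az":0,"fingers":0.2},{"dx":0.45,"dy":0.13,"dz":0,"ax":0,"ay":0,"az":0,"fingers":0.2}]'
cat > bd.py <<'E'
from fit import *
def beads(n,show=True):
    im,d,K,V=cam(n); W=cloud(d,K,V); hsv=cv2.cvtColor(im,cv2.COLOR_BGR2HSV); out=[]
    # everything 14..32 mm high over the board floor
    m=((W[...,2]>.018)&(W[...,2]<.034)&(W[...,0]>.41)&(W[...,0]<.675)&(W[...,1]>.165)&(W[...,1]<.385)).astype(np.uint8)
    k,lab,st,_=cv2.connectedComponentsWithStats(m)
    for i in range(1,k):
        if st[i,4]<8: continue
        w=W[lab==i]; t=w[w[:,2]>np.percentile(w[:,2],90)-.004]; lo,hi=t[:,:2].min(0),t[:,:2].max(0)
        out.append(((lo+hi)/2)); 
        if show: print(n,np.round(out[-1],4),"size",np.round(hi-lo,3),"ztop",np.round(np.percentile(w[:,2],90),4),st[i,:4],"bgr",np.round(np.median(im[lab==i],0)).astype(int))
    return im,out
E
python3 - <<'E'
from bd import *
s=bot.read_state(); print(np.round(s["tool_pos"],4),s["tcp_rot"])
im,_=beads("wrist"); cv2.imwrite("pics/b1.png",im); beads("top")
E
```

```text
time: 16.75
tool_pos: [0.5186, 0.3605, 0.3872]
tcp_rot: [1.891, 2.501, -0.009]
wrist_force: [0.2, -0.4, -0.9]
width: 0.597
[0.5186 0.3605 0.3872] [ 1.89081418  2.50105109 -0.0085821 ]
wrist [0.4593 0.3291] size [0.02 0.02] ztop 0.0283 [261 182  19  20] bgr [ 51 114 140]
wrist [0.5346 0.3096] size [0.02 0.02] ztop 0.0284 [316 213  18  19] bgr [129 136 138]
wrist [0.621  0.3181] size [0.019 0.019] ztop 0.0285 [382 225  19  18] bgr [ 46  31 122]
wrist [0.4676 0.2471] size [0.021 0.02 ] ztop 0.0286 [253 244  18  18] bgr [73 88 35]
wrist [0.5398 0.2259] size [0.02 0.02] ztop 0.0283 [302 273  18  17] bgr [95 46 86]
top [0.6238 0.3152] size [0.019 0.018] ztop 0.0287 [185 211   9   9] bgr [ 47  24 120]
top [0.5432 0.2242] size [0.019 0.019] ztop 0.0297 [220 241   9   9] bgr [106  46  93]
top [0.5362 0.3073] size [0.018 0.021] ztop 0.0286 [188 243  10   9] bgr [126 133 135]
top [0.47  0.245] size [0.018 0.018] ztop 0.0293 [211 269  10   8] bgr [75 87 29]
top [0.463  0.3282] size [0.018 0.018] ztop 0.0286 [180 272  10   9] bgr [ 37 115 140]
```

View pics/b1.png

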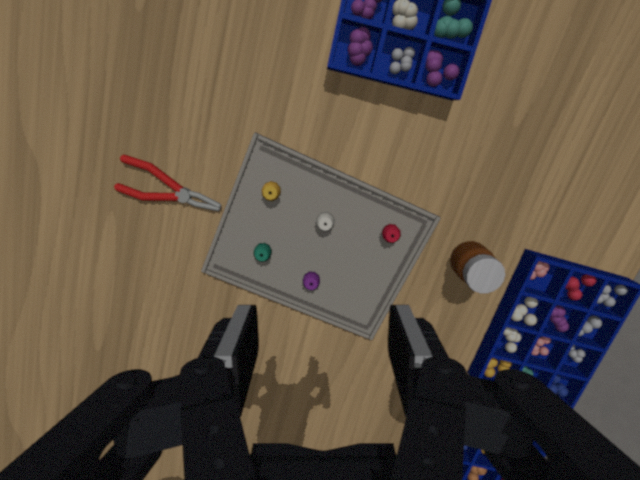

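Picture 7 (wrist) shows the board with five beads: yellow (270,190), white (325,222), crimson (391,233), teal (262,253) and purple (311,281). There's no orange one. The top and wrist positions agree within about 3 mm, so I'll average them.

```bash
cat >> bd.py <<'E'
X=np.array([.2706,-.9627]); G=np.array([.5314,-.1656])
def pocket(k): return G+(.105-.074-.035*k)*X
E
python3 - <<'E'
from bd import *
b=[.5415,.225]
print(go([*b,.10],15.7)); print(go([*b,.030],15.7)); print([np.round(pocket(k),4).tolist() for k in range(6)])
E
```

```text
{'dx': -0.1317, 'dy': -0.0146, 'dz': 0.289, 'ax': 0.0, 'ay': 0.5, 'az': -0.0}
{'dx': -0.131, 'dy': -0.0146, 'dz': 0.359, 'ax': 0.0, 'ay': 0.5, 'az': -0.0}
[[0.5398, -0.1954], [0.5303, -0.1617], [0.5208, -0.1281], [0.5114, -0.0944], [0.5019, -0.0607], [0.4924, -0.027]]
```

```bash
python3 -m inch '[{"dx":-0.0600,"dy":-0.007,"dz":0.05,"ax":0,"ay":0.5,"az":0,"fingers":0.2},{"dx":-0.100,"dy":-0.0146,"dz":0.10,"ax":0,"ay":0.5,"az":0,"fingers":0.2},{"dx":-0.1317,"dy":-0.0146,"dz":0.15,"ax":0,"ay":0.5,"az":0,"fingers":0.2},{"dx":-0.1317,"dy":-0.0146,"dz":0.21,"ax":0,"ay":0.5,"az":0,"fingers":0.2},{"dx":-0.1317,"dy":-0.0146,"dz":0.27,"ax":0,"ay":0.5,"az":0,"fingers":0.2},{"dx":-0.1315,"dy":-0.0146,"dz":0.31,"ax":0,"ay":0.5,"az":0,"fingers":0.2},{"dx":-0.131,"dy":-0.0146,"dz":0.34,"ax":0,"ay":0.5,"az":0,"fingers":0.2},{"dx":-0.131,"dy":-0.0146,"dz":0.359,"ax":0,"ay":0.5,"az":0,"fingers":0.2},{"dx":-0.131,"dy":-0.0146,"dz":0.359,"ax":0,"ay":0.5,"az":0,"fingers":0.2},{"dx":-0.131,"dy":-0.0146,"dz":0.359,"ax":0,"ay":0.5,"az":0,"fingers":-1},{"dx":-0.131,"dy":-0.0146,"dz":0.359,"ax":0,"ay":0.5,"az":0,"fingers":-1},{"dx":-0.131,"dy":-0.0146,"dz":0.359,"ax":0,"ay":0.5,"az":0,"fingers":-1},{"dx":-0.131,"dy":-0.0146,"dz":0.359,"ax":0,"ay":0.5,"az":0,"fingers":-1},{"dx":-0.131,"dy":-0.0146,"dz":0.359,"ax":0,"ay":0.5,"az":0,"fingers":-1},{"dx":-0.131,"dy":-0.0146,"dz":0.359,"ax":0,"ay":0.5,"az":0,"fingers":-1},{"dx":-0.131,"dy":-0.0146,"dz":0.33,"ax":0,"ay":0.5,"az":0,"fingers":-1},{"dx":-0.131,"dy":-0.0146,"dz":0.28,"ax":0,"ay":0.5,"az":0,"fingers":-1},{"dx":-0.131,"dy":-0.0146,"dz":0.22,"ax":0,"ay":0.5,"az":0,"fingers":-1},{"dx":-0.131,"dy":-0.0146,"dz":0.17,"ax":0,"ay":0.5,"az":0,"fingers":-1},{"dx":-0.131,"dy":-0.0146,"dz":0.17,"ax":0,"ay":0.5,"az":0,"fingers":-1}]' 30
python3 - <<'E'
from bd import *
s=bot.read_state(); print(np.round(s["tool_pos"],4))
im,d,K,V=cam("wrist"); W=cloud(d,K,V); np.save("w5.npy",W); cv2.imwrite("pics/g1.png",im[200:,120:520])
p=pocket(1); print(go([*p,.26],15.7),go([*p,.162],15.7))
E
```

```text
time: 19.35
tool_pos: [0.5443, 0.2282, 0.2257]
tcp_rot: [1.893, 2.499, 0.016]
wrist_force: [0.6, 0.6, -0.4]
width: 0.261
[0.5443 0.2282 0.2257]
{'dx': -0.3715, 'dy': -0.1168, 'dz': -0.0385, 'ax': 0.4, 'ay': -0.0, 'az': -0.0} {'dx': -0.3715, 'dy': -0.1174, 'dz': 0.0595, 'ax': 0.4, 'ay': -0.0, 'az': -0.0}
```

View pics/g1.png

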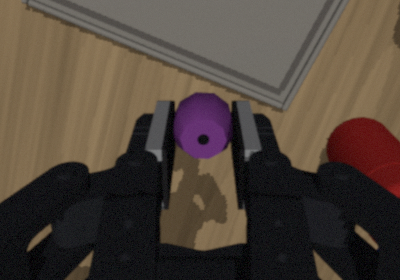

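```bash
cat >> bd.py <<'E'
def held(W):
    s=bot.read_state(); T=R.from_rotvec(s["tcp_rot"]); P=T.inv().apply(W.reshape(-1,3)-s["tool_pos"]); P=P[~np.isnan(P[:,0])]
    b=P[(np.abs(P[:,1])<.0085)&(np.abs(P[:,0])<.03)&(P[:,2]<.04)&(P[:,2]>-.01)]; top=b[b[:,2]<np.percentile(b[:,2],10)+.004]
    print("held top z",np.round(np.percentile(b[:,2],10),4),"x range",np.round(np.percentile(top[:,0],[1,99]),4),"y",np.round(np.percentile(top[:,1],[1,99]),4),"all x",np.round(np.percentile(b[:,0],[1,99]),4),len(b))
E
python3 - <<'E'
from bd import *
held(np.load("w5.npy"))
E
```

```text
held top z 0.0007 x range [-0.0065  0.0112] y [-0.0078  0.0084] all x [-0.0063  0.0129] 2692
```

The bead is held 2.3 mm forward of centre in tool x, so I'll correct for that when placing.

```bash
python3 -m inch '[{"dx":-0.06,"dy":-0.019,"dz":-0.0385,"ax":0.4,"ay":0,"az":0,"fingers":-1},{"dx":-0.12,"dy":-0.038,"dz":-0.0385,"ax":0.4,"ay":0,"az":0,"fingers":-1},{"dx":-0.18,"dy":-0.057,"dz":-0.0385,"ax":0.4,"ay":0,"az":0,"fingers":-1},{"dx":-0.24,"dy":-0.076,"dz":-0.0385,"ax":0.4,"ay":0,"az":0,"fingers":-1},{"dx":-0.3,"dy":-0.095,"dz":-0.0385,"ax":0.4,"ay":0,"az":0,"fingers":-1},{"dx":-0.35,"dy":-0.112,"dz":-0.0385,"ax":0.4,"ay":0,"az":0,"fingers":-1},{"dx":-0.3738,"dy":-0.117,"dz":-0.03,"ax":0.4,"ay":0,"az":0,"fingers":-1},{"dx":-0.3738,"dy":-0.117,"dz":-0.01,"ax":0.4,"ay":0,"az":0,"fingers":-1},{"dx":-0.3738,"dy":-0.117,"dz":0.03,"ax":0.4,"ay":0,"az":0,"fingers":-1},{"dx":-0.3738,"dy":-0.117,"dz":0.05,"ax":0.4,"ay":0,"az":0,"fingers":-1},{"dx":-0.3738,"dy":-0.1174,"dz":0.06,"ax":0.4,"ay":0,"az":0,"fingers":-1},{"dx":-0.3738,"dy":-0.1174,"dz":0.0625,"ax":0.4,"ay":0,"az":0,"fingers":-1},{"dx":-0.3738,"dy":-0.1174,"dz":0.0625,"ax":0.4,"ay":0,"az":0,"fingers":-1}]'
python3 - <<'E'
from bd import *
s=bot.read_state(); print(go([*pocket(1),.159],15.7))
im,d,K,V=cam("wrist"); held(cloud(d,K,V)); cv2.imwrite("pics/g2.png",im[200:,120:520])
E
```

```text
time: 21.02
tool_pos: [0.5311, -0.1634, 0.1589]
tcp_rot: [-1.896, -2.504, 0.0]
wrist_force: [-0.6, -0.6, -0.3]
width: 0.263
{'dx': 0.0018, 'dy': -0.0003, 'dz': -0.0001, 'ax': -0.0, 'ay': -0.0, 'az': 0.0}
held top z 0.0046 x range [-0.0063  0.0114] y [-0.0084  0.0081] all x [-0.0152  0.022 ] 3724
```

View pics/g2.png

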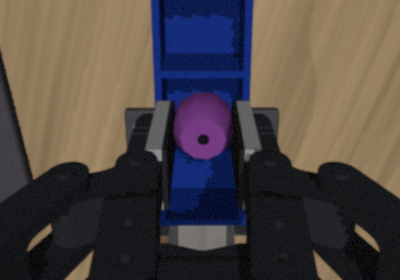

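Picture 9 shows the bead over the tray at (203,125). The nearest cross wall is at y=72, but the next one is hidden. I'll locate the cross walls in tool coordinates before letting go.

Run:
```python
from bd import *
im,d,K,V=cam("wrist"); W=cloud(d,K,V); s=bot.read_state(); T=R.from_rotvec(s["tcp_rot"])
P=T.inv().apply(W.reshape(-1,3)-s["tool_pos"]); P=P[~np.isnan(P[:,0])]
m=(np.abs(P[:,1])<.012)&(P[:,2]<.026)&(P[:,2]>.012)&(P[:,0]>-.08)&(P[:,0]<.2)
h,e=np.histogram(P[m,0],np.arange(-.08,.2,.002)); print([(round(a*1000),int(n)) for a,n in zip(e,h) if n>15])
m=(P[:,2]<.026)&(P[:,2]>.012)&(P[:,0]>.05)&(P[:,0]<.1)&(abs(P[:,1])<.03); print("sides",np.round(np.percentile(P[m,1],[1,99]),4),"rim z",np.median(P[m,2]))
for x in(-.0165+.0018,.0185+.0018,.0535+.0018):
    p=s["tool_pos"]+T.apply([x,0,.018]); c=V[:3,:3]@p+V[:3,3]; print(x,np.round(K[:2]@c/c[2]-[120,200]))
```

```text
[(-70, 24), (-52, 105), (-50, 427), (-48, 279), (-16, 94), (-14, 53), (4, 31), (6, 42), (8, 125), (10, 159), (12, 224), (18, 128), (20, 419), (22, 142), (54, 338), (56, 296), (88, 309), (90, 436)]
sides [-0.0204  0.0174] rim z 0.02208677443751155
-0.014700000000000001 [203. 156.]
0.0203 [204.  77.]
0.0553 [204. -14.]
```

The walls are where expected, and the bead is centred in pocket 1 along the tray. I'll shift 1 mm in tool y and release.

```bash
python3 -m inch '[{"dx":0,"dy":-0.001,"dz":0,"ax":0,"ay":0,"az":0,"fingers":-1},{"dx":0,"dy":-0.001,"dz":0,"ax":0,"ay":0,"az":0,"fingers":0.2},{"dx":0,"dy":-0.001,"dz":0,"ax":0,"ay":0,"az":0,"fingers":0.2},{"dx":0,"dy":-0.001,"dz":0,"ax":0,"ay":0,"az":0,"fingers":0.2},{"dx":0,"dy":-0.001,"dz":-0.03,"ax":0,"ay":0,"az":0,"fingers":0.2},{"dx":0,"dy":-0.001,"dz":-0.08,"ax":0,"ay":0,"az":0,"fingers":0.2},{"dx":0,"dy":-0.001,"dz":-0.12,"ax":0,"ay":0,"az":0,"fingers":0.2},{"dx":0,"dy":-0.001,"dz":-0.12,"ax":0,"ay":0,"az":0,"fingers":0.2}]'
python3 - <<'E'
from bd import *
im,d,K,V=cam("wrist"); cv2.imwrite("pics/g3.png",im[100:,120:520])
beads("top"); beads("side")
b=np.array([.4688,.246])+.0015*np.array([-.27,.963]); print("teal",go([*b,.279],15.7),go([*b,.034],15.7))
E
```

```text
time: 22.12
tool_pos: [0.5328, -0.165, 0.2844]
tcp_rot: [1.891, 2.497, 0.004]
wrist_force: [-0.1, -0.4, 0.5]
width: 0.595
top [0.6237 0.3145] size [0.019 0.018] ztop 0.0294 [185 211   9   9] bgr [ 49  26 124]
top [0.5375 0.3088] size [0.016 0.018] ztop 0.029 [188 243   9   9] bgr [136 142 142]
top [0.47  0.245] size [0.013 0.018] ztop 0.0299 [212 269   9   8] bgr [78 90 30]
top [0.4617 0.3272] size [0.016 0.02 ] ztop 0.0289 [180 272  10   9] bgr [ 39 120 146]
side [0.6187 0.3203] size [0.021 0.019] ztop 0.0272 [200 360  12  11] bgr [ 44   0 163]
side [0.4676 0.2501] size [0.019 0.019] ztop 0.0269 [281 365  11  11] bgr [ 86 113   0]
side [0.5322 0.311 ] size [0.02 0.02] ztop 0.0268 [236 374  11  10] bgr [164 180 177]
side [0.4575 0.3319] size [0.019 0.02 ] ztop 0.0271 [260 397  13  12] bgr [  0 146 190]
teal {'dx': 0.4126, 'dy': 0.0523, 'dz': -0.0005, 'ax': -0.0, 'ay': -0.0, 'az': 0.0} {'dx': 0.4125, 'dy': 0.0525, 'dz': 0.2445, 'ax': -0.0, 'ay': -0.0, 'az': 0.0}
```

View pics/g3.png

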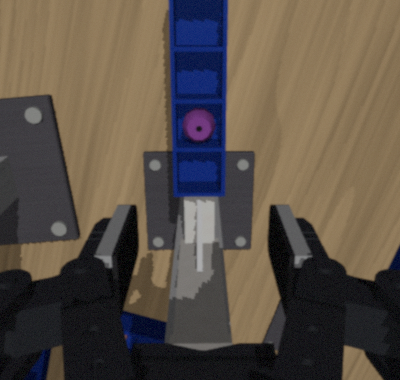

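Picture 10 shows the purple bead upright in pocket 1 at (199,126). Next is teal, for pocket 2.

```bash
python3 -m inch '[{"dx":0.06,"dy":0.008,"dz":0,"ax":0,"ay":0,"az":0,"fingers":0.2},{"dx":0.12,"dy":0.016,"dz":0,"ax":0,"ay":0,"az":0,"fingers":0.2},{"dx":0.18,"dy":0.024,"dz":0,"ax":0,"ay":0,"az":0,"fingers":0.2},{"dx":0.24,"dy":0.032,"dz":0,"ax":0,"ay":0,"az":0,"fingers":0.2},{"dx":0.3,"dy":0.04,"dz":0,"ax":0,"ay":0,"az":0,"fingers":0.2},{"dx":0.36,"dy":0.048,"dz":0.01,"ax":0,"ay":0,"az":0,"fingers":0.2},{"dx":0.405,"dy":0.0525,"dz":0.05,"ax":0,"ay":0,"az":0,"fingers":0.2},{"dx":0.4125,"dy":0.0525,"dz":0.11,"ax":0,"ay":0,"az":0,"fingers":0.2},{"dx":0.4125,"dy":0.0525,"dz":0.17,"ax":0,"ay":0,"az":0,"fingers":0.2},{"dx":0.4125,"dy":0.0525,"dz":0.215,"ax":0,"ay":0,"az":0,"fingers":0.2},{"dx":0.4125,"dy":0.0525,"dz":0.235,"ax":0,"ay":0,"az":0,"fingers":0.2},{"dx":0.4125,"dy":0.0525,"dz":0.2445,"ax":0,"ay":0,"az":0,"fingers":0.2},{"dx":0.4125,"dy":0.0525,"dz":0.2445,"ax":0,"ay":0,"az":0,"fingers":0.2},{"dx":0.4125,"dy":0.0525,"dz":0.2445,"ax":0,"ay":0,"az":0,"fingers":-1},{"dx":0.4125,"dy":0.0525,"dz":0.2445,"ax":0,"ay":0,"az":0,"fingers":-1},{"dx":0.4125,"dy":0.0525,"dz":0.2445,"ax":0,"ay":0,"az":0,"fingers":-1},{"dx":0.4125,"dy":0.0525,"dz":0.2445,"ax":0,"ay":0,"az":0,"fingers":-1},{"dx":0.4125,"dy":0.0525,"dz":0.2445,"ax":0,"ay":0,"az":0,"fingers":-1}]' 30;  python3 -m inch '[{"dx":0,"dy":0,"dz":-0.03,"ax":0,"ay":0,"az":0,"fingers":-1},{"dx":0,"dy":0,"dz":-0.08,"ax":0,"ay":0,"az":0,"fingers":-1},{"dx":0,"dy":0,"dz":-0.14,"ax":0,"ay":0,"az":0,"fingers":-1},{"dx":0,"dy":0,"dz":-0.2,"ax":0,"ay":0,"az":0,"fingers":-1},{"dx":0,"dy":0,"dz":-0.2,"ax":0,"ay":0,"az":0,"fingers":-1}]'
python3 - <<'E'
from bd import *
im,d,K,V=cam("wrist"); held(cloud(d,K,V))
p=pocket(2); print(go([*p,.26],15.7),go([*p,.159],15.7))
E
```

```text
time: 24.52
tool_pos: [0.4695, 0.2479, 0.0355]
tcp_rot: [1.897, 2.504, 0.003]
wrist_force: [0.2, -0.5, 6.6]
width: 0.254
time: 25.15
tool_pos: [0.4729, 0.2494, 0.2426]
tcp_rot: [1.893, 2.499, 0.021]
wrist_force: [-0.2, -0.1, 0.1]
width: 0.256
held top z 0.004 x range [-0.0077  0.0103] y [-0.0076  0.0083] all x [-0.0075  0.0119] 2562
{'dx': -0.376, 'dy': -0.0539, 'dz': -0.0221, 'ax': 0.5, 'ay': -0.1, 'az': 0.0} {'dx': -0.3761, 'dy': -0.0548, 'dz': 0.0789, 'ax': 0.5, 'ay': -0.1, 'az': 0.0}
```

```bash
python3 -m inch '[{"dx":-0.06,"dy":-0.009,"dz":-0.022,"ax":0.5,"ay":0,"az":0,"fingers":-1},{"dx":-0.12,"dy":-0.018,"dz":-0.022,"ax":0.5,"ay":0,"az":0,"fingers":-1},{"dx":-0.18,"dy":-0.027,"dz":-0.022,"ax":0.5,"ay":0,"az":0,"fingers":-1},{"dx":-0.24,"dy":-0.036,"dz":-0.022,"ax":0.5,"ay":0,"az":0,"fingers":-1},{"dx":-0.3,"dy":-0.045,"dz":-0.022,"ax":0.5,"ay":0,"az":0,"fingers":-1},{"dx":-0.355,"dy":-0.053,"dz":-0.022,"ax":0.5,"ay":0,"az":0,"fingers":-1},{"dx":-0.3774,"dy":-0.0555,"dz":-0.015,"ax":0.5,"ay":-0.1,"az":0,"fingers":-1},{"dx":-0.3774,"dy":-0.0555,"dz":0.01,"ax":0.5,"ay":-0.1,"az":0,"fingers":-1},{"dx":-0.3774,"dy":-0.0555,"dz":0.045,"ax":0.5,"ay":-0.1,"az":0,"fingers":-1},{"dx":-0.3774,"dy":-0.0555,"dz":0.065,"ax":0.5,"ay":-0.1,"az":0,"fingers":-1},{"dx":-0.3774,"dy":-0.0555,"dz":0.075,"ax":0.5,"ay":-0.1,"az":0,"fingers":-1},{"dx":-0.3774,"dy":-0.0555,"dz":0.079,"ax":0.5,"ay":-0.1,"az":0,"fingers":-1},{"dx":-0.3774,"dy":-0.0555,"dz":0.079,"ax":0.5,"ay":-0.1,"az":0,"fingers":-1},{"dx":-0.3774,"dy":-0.0555,"dz":0.079,"ax":0.5,"ay":-0.1,"az":0,"fingers":0.2},{"dx":-0.3774,"dy":-0.0555,"dz":0.079,"ax":0.5,"ay":-0.1,"az":0,"fingers":0.2},{"dx":-0.3774,"dy":-0.0555,"dz":0.079,"ax":0.5,"ay":-0.1,"az":0,"fingers":0.2},{"dx":-0.3774,"dy":-0.0555,"dz":0.05,"ax":0.5,"ay":-0.1,"az":0,"fingers":0.2},{"dx":-0.3774,"dy":-0.0555,"dz":0,"ax":0.5,"ay":-0.1,"az":0,"fingers":0.2},{"dx":-0.3774,"dy":-0.0555,"dz":-0.04,"ax":0.5,"ay":-0.1,"az":0,"fingers":0.2},{"dx":-0.3774,"dy":-0.0555,"dz":-0.04,"ax":0.5,"ay":-0.1,"az":0,"fingers":0.2}]'
python3 - <<'E'
from bd import *
im,d,K,V=cam("wrist"); cv2.imwrite("pics/g4.png",im[100:,120:520])
c=V[:3,:3]@np.array([*pocket(2),.135])+V[:3,3]; u,v=np.round(K[:2]@c/c[2]).astype(int); print("pocket2 px",u,v,"bgr",im[v-4:v+5,u-4:u+5].reshape(-1,3).mean(0))
beads("top")
b=np.array([.4605,.3290])+.0015*np.array([-.27,.963]); print("yellow",go([*b,.285],15.7),go([*b,.034],15.7))
E
```

```text
time: 27.7
tool_pos: [0.522, -0.1308, 0.2829]
tcp_rot: [1.892, 2.497, 0.005]
wrist_force: [0.2, -0.4, -0.3]
width: 0.6
pocket2 px 321 227 bgr [78.7037037  93.01234568 38.25925926]
top [0.6243 0.3163] size [0.015 0.016] ztop 0.0298 [185 211   9   8] bgr [ 50  26 125]
top [0.5388 0.3089] size [0.019 0.018] ztop 0.0288 [188 243   9   9] bgr [140 144 143]
top [0.4605 0.326 ] size [0.018 0.018] ztop 0.0283 [180 272  10   9] bgr [ 38 119 144]
yellow {'dx': 0.4594, 'dy': 0.0674, 'dz': -0.0068, 'ax': 0.1, 'ay': 0.0, 'az': 0.0} {'dx': 0.4595, 'dy': 0.0671, 'dz': 0.2442, 'ax': 0.1, 'ay': 0.0, 'az': 0.0}
```

Teal shows in pocket 2. Next is yellow.

```bash
python3 -m inch '[{"dx":0.06,"dy":0.009,"dz":0,"ax":0,"ay":0,"az":0,"fingers":0.2},{"dx":0.12,"dy":0.018,"dz":0,"ax":0,"ay":0,"az":0,"fingers":0.2},{"dx":0.18,"dy":0.027,"dz":0,"ax":0,"ay":0,"az":0,"fingers":0.2},{"dx":0.24,"dy":0.035,"dz":0,"ax":0,"ay":0,"az":0,"fingers":0.2},{"dx":0.3,"dy":0.044,"dz":0,"ax":0,"ay":0,"az":0,"fingers":0.2},{"dx":0.36,"dy":0.053,"dz":0,"ax":0,"ay":0,"az":0,"fingers":0.2},{"dx":0.42,"dy":0.062,"dz":0.01,"ax":0,"ay":0,"az":0,"fingers":0.2},{"dx":0.455,"dy":0.067,"dz":0.05,"ax":0,"ay":0,"az":0,"fingers":0.2},{"dx":0.4595,"dy":0.067,"dz":0.11,"ax":0,"ay":0,"az":0,"fingers":0.2},{"dx":0.4595,"dy":0.067,"dz":0.17,"ax":0,"ay":0,"az":0,"fingers":0.2},{"dx":0.4595,"dy":0.067,"dz":0.215,"ax":0,"ay":0,"az":0,"fingers":0.2},{"dx":0.4595,"dy":0.067,"dz":0.235,"ax":0,"ay":0,"az":0,"fingers":0.2},{"dx":0.4595,"dy":0.067,"dz":0.244,"ax":0,"ay":0,"az":0,"fingers":0.2},{"dx":0.4595,"dy":0.067,"dz":0.244,"ax":0,"ay":0,"az":0,"fingers":0.2},{"dx":0.4595,"dy":0.067,"dz":0.244,"ax":0,"ay":0,"az":0,"fingers":-1},{"dx":0.4595,"dy":0.067,"dz":0.244,"ax":0,"ay":0,"az":0,"fingers":-1},{"dx":0.4595,"dy":0.067,"dz":0.244,"ax":0,"ay":0,"az":0,"fingers":-1},{"dx":0.4595,"dy":0.067,"dz":0.244,"ax":0,"ay":0,"az":0,"fingers":-1},{"dx":0.4595,"dy":0.067,"dz":0.244,"ax":0,"ay":0,"az":0,"fingers":-1}]' 30;  python3 -m inch '[{"dx":0,"dy":0,"dz":-0.03,"ax":0,"ay":0,"az":0,"fingers":-1},{"dx":0,"dy":0,"dz":-0.08,"ax":0,"ay":0,"az":0,"fingers":-1},{"dx":0,"dy":0,"dz":-0.14,"ax":0,"ay":0,"az":0,"fingers":-1},{"dx":0,"dy":0,"dz":-0.2,"ax":0,"ay":0,"az":0,"fingers":-1},{"dx":0,"dy":0,"dz":-0.2,"ax":0,"ay":0,"az":0,"fingers":-1}]'
python3 - <<'E'
from bd import *
im,d,K,V=cam("wrist"); held(cloud(d,K,V))
p=pocket(3); print(go([*p,.26],15.7),go([*p,.159],15.7))
E
```

```text
time: 30.18
tool_pos: [0.461, 0.331, 0.0357]
tcp_rot: [1.896, 2.503, 0.005]
wrist_force: [-0.7, -2.0, 6.3]
width: 0.252
time: 30.8
tool_pos: [0.4636, 0.333, 0.243]
tcp_rot: [1.893, 2.499, 0.024]
wrist_force: [0.1, 0.2, -0.5]
width: 0.252
held top z 0.004 x range [-0.0087  0.0092] y [-0.0077  0.0083] all x [-0.0085  0.011 ] 2543
{'dx': -0.4236, 'dy': -0.0676, 'dz': -0.0224, 'ax': 0.6, 'ay': -0.1, 'az': 0.0} {'dx': -0.4239, 'dy': -0.0687, 'dz': 0.0786, 'ax': 0.6, 'ay': -0.1, 'az': 0.0}
```

```bash
python3 -m inch '[{"dx":-0.06,"dy":-0.01,"dz":-0.022,"ax":0.6,"ay":0,"az":0,"fingers":-1},{"dx":-0.12,"dy":-0.02,"dz":-0.022,"ax":0.6,"ay":0,"az":0,"fingers":-1},{"dx":-0.18,"dy":-0.03,"dz":-0.022,"ax":0.6,"ay":0,"az":0,"fingers":-1},{"dx":-0.24,"dy":-0.04,"dz":-0.022,"ax":0.6,"ay":0,"az":0,"fingers":-1},{"dx":-0.3,"dy":-0.05,"dz":-0.022,"ax":0.6,"ay":0,"az":0,"fingers":-1},{"dx":-0.36,"dy":-0.06,"dz":-0.022,"ax":0.6,"ay":0,"az":0,"fingers":-1},{"dx":-0.41,"dy":-0.068,"dz":-0.022,"ax":0.6,"ay":0,"az":0,"fingers":-1},{"dx":-0.4241,"dy":-0.069,"dz":-0.01,"ax":0.6,"ay":-0.1,"az":0,"fingers":-1},{"dx":-0.4241,"dy":-0.0693,"dz":0.02,"ax":0.6,"ay":-0.1,"az":0,"fingers":-1},{"dx":-0.4241,"dy":-0.0693,"dz":0.055,"ax":0.6,"ay":-0.1,"az":0,"fingers":-1},{"dx":-0.4241,"dy":-0.0693,"dz":0.072,"ax":0.6,"ay":-0.1,"az":0,"fingers":-1},{"dx":-0.4241,"dy":-0.0693,"dz":0.0785,"ax":0.6,"ay":-0.1,"az":0,"fingers":-1},{"dx":-0.4241,"dy":-0.0693,"dz":0.0785,"ax":0.6,"ay":-0.1,"az":0,"fingers":-1},{"dx":-0.4241,"dy":-0.0693,"dz":0.0785,"ax":0.6,"ay":-0.1,"az":0,"fingers":0.2},{"dx":-0.4241,"dy":-0.0693,"dz":0.0785,"ax":0.6,"ay":-0.1,"az":0,"fingers":0.2},{"dx":-0.4241,"dy":-0.0693,"dz":0.0785,"ax":0.6,"ay":-0.1,"az":0,"fingers":0.2},{"dx":-0.4241,"dy":-0.0693,"dz":0.05,"ax":0.6,"ay":-0.1,"az":0,"fingers":0.2},{"dx":-0.4241,"dy":-0.0693,"dz":0,"ax":0.6,"ay":-0.1,"az":0,"fingers":0.2},{"dx":-0.4241,"dy":-0.0693,"dz":-0.04,"ax":0.6,"ay":-0.1,"az":0,"fingers":0.2},{"dx":-0.4241,"dy":-0.0693,"dz":-0.04,"ax":0.6,"ay":-0.1,"az":0,"fingers":0.2}]'
python3 - <<'E'
from bd import *
im,d,K,V=cam("wrist"); cv2.imwrite("pics/g5.png",im[100:,120:520])
for k in(1,2,3):
    c=V[:3,:3]@np.array([*pocket(k),.135])+V[:3,3]; u,v=np.round(K[:2]@c/c[2]).astype(int); print("pocket",k,u,v,"bgr",im[v-4:v+5,u-4:u+5].reshape(-1,3).mean(0).round())
beads("top"); beads("side")
b=np.array([.536,.3095])+.0015*np.array([-.27,.963]); print("white",go([*b,.285],15.7),go([*b,.034],15.7))
E
```

```text
time: 33.35
tool_pos: [0.5123, -0.096, 0.2827]
tcp_rot: [1.892, 2.498, 0.006]
wrist_force: [1.0, 0.1, -0.5]
width: 0.599
pocket 1 321 317 bgr [109.  50.  98.]
pocket 2 321 275 bgr [77. 91. 37.]
pocket 3 321 229 bgr [ 53. 116. 136.]
top [0.6235 0.3175] size [0.019 0.018] ztop 0.0297 [185 211   9   8] bgr [ 49  25 124]
top [0.5376 0.3078] size [0.021 0.017] ztop 0.029 [188 243   9   9] bgr [136 142 142]
side [0.6191 0.3208] size [0.02  0.018] ztop 0.0269 [200 360  12  11] bgr [ 44   0 163]
side [0.534  0.3118] size [0.017 0.019] ztop 0.0267 [236 374  11  11] bgr [162 178 174]
white {'dx': 0.3839, 'dy': 0.1354, 'dz': -0.0078, 'ax': -0.1, 'ay': -0.1, 'az': 0.0} {'dx': 0.3835, 'dy': 0.1357, 'dz': 0.2432, 'ax': -0.1, 'ay': -0.1, 'az': 0.0}
```

Purple, teal and yellow are in pockets 1 to 3. Next is white.

```bash
python3 -m inch '[{"dx":0.056,"dy":0.02,"dz":0,"ax":0,"ay":0,"az":0,"fingers":0.2},{"dx":0.112,"dy":0.04,"dz":0,"ax":0,"ay":0,"az":0,"fingers":0.2},{"dx":0.168,"dy":0.06,"dz":0,"ax":0,"ay":0,"az":0,"fingers":0.2},{"dx":0.224,"dy":0.08,"dz":0,"ax":0,"ay":0,"az":0,"fingers":0.2},{"dx":0.28,"dy":0.1,"dz":0,"ax":0,"ay":0,"az":0,"fingers":0.2},{"dx":0.335,"dy":0.12,"dz":0,"ax":0,"ay":0,"az":0,"fingers":0.2},{"dx":0.375,"dy":0.1355,"dz":0.03,"ax":0,"ay":0,"az":0,"fingers":0.2},{"dx":0.3837,"dy":0.1355,"dz":0.08,"ax":0,"ay":0,"az":0,"fingers":0.2},{"dx":0.3837,"dy":0.1355,"dz":0.14,"ax":0,"ay":0,"az":0,"fingers":0.2},{"dx":0.3837,"dy":0.1355,"dz":0.19,"ax":0,"ay":0,"az":0,"fingers":0.2},{"dx":0.3837,"dy":0.1355,"dz":0.225,"ax":0,"ay":0,"az":0,"fingers":0.2},{"dx":0.3837,"dy":0.1355,"dz":0.237,"ax":0,"ay":0,"az":0,"fingers":0.2},{"dx":0.3837,"dy":0.1355,"dz":0.243,"ax":0,"ay":0,"az":0,"fingers":0.2},{"dx":0.3837,"dy":0.1355,"dz":0.243,"ax":0,"ay":0,"az":0,"fingers":0.2},{"dx":0.3837,"dy":0.1355,"dz":0.243,"ax":0,"ay":0,"az":0,"fingers":-1},{"dx":0.3837,"dy":0.1355,"dz":0.243,"ax":0,"ay":0,"az":0,"fingers":-1},{"dx":0.3837,"dy":0.1355,"dz":0.243,"ax":0,"ay":0,"az":0,"fingers":-1},{"dx":0.3837,"dy":0.1355,"dz":0.243,"ax":0,"ay":0,"az":0,"fingers":-1},{"dx":0.3837,"dy":0.1355,"dz":0.243,"ax":0,"ay":0,"az":0,"fingers":-1}]' 30;  python3 -m inch '[{"dx":0,"dy":0,"dz":-0.03,"ax":0,"ay":0,"az":0,"fingers":-1},{"dx":0,"dy":0,"dz":-0.08,"ax":0,"ay":0,"az":0,"fingers":-1},{"dx":0,"dy":0,"dz":-0.14,"ax":0,"ay":0,"az":0,"fingers":-1},{"dx":0,"dy":0,"dz":-0.2,"ax":0,"ay":0,"az":0,"fingers":-1},{"dx":0,"dy":0,"dz":-0.2,"ax":0,"ay":0,"az":0,"fingers":-1}]'
python3 - <<'E'
from bd import *
im,d,K,V=cam("wrist"); held(cloud(d,K,V))
p=pocket(4); print(go([*p,.26],15.7),go([*p,.159],15.7))
E
```

```text
time: 35.88
tool_pos: [0.5366, 0.3116, 0.0361]
tcp_rot: [-1.897, -2.504, -0.004]
wrist_force: [-1.1, -0.4, 6.5]
width: 0.255
time: 36.5
tool_pos: [0.54, 0.3132, 0.2442]
tcp_rot: [1.894, 2.5, 0.024]
wrist_force: [0.6, 0.9, -0.6]
width: 0.252
held top z 0.0042 x range [-0.0092  0.0087] y [-0.0076  0.0084] all x [-0.009   0.0104] 2530
{'dx': -0.349, 'dy': -0.1357, 'dz': -0.0221, 'ax': 0.5, 'ay': -0.2, 'az': 0.0} {'dx': -0.3494, 'dy': -0.1366, 'dz': 0.0789, 'ax': 0.5, 'ay': -0.2, 'az': 0.0}
```

```bash
python3 -m inch '[{"dx":-0.056,"dy":-0.022,"dz":-0.022,"ax":0.5,"ay":0,"az":0,"fingers":-1},{"dx":-0.112,"dy":-0.044,"dz":-0.022,"ax":0.5,"ay":0,"az":0,"fingers":-1},{"dx":-0.168,"dy":-0.066,"dz":-0.022,"ax":0.5,"ay":0,"az":0,"fingers":-1},{"dx":-0.224,"dy":-0.088,"dz":-0.022,"ax":0.5,"ay":0,"az":0,"fingers":-1},{"dx":-0.28,"dy":-0.11,"dz":-0.022,"ax":0.5,"ay":0,"az":0,"fingers":-1},{"dx":-0.33,"dy":-0.13,"dz":-0.022,"ax":0.5,"ay":0,"az":0,"fingers":-1},{"dx":-0.3492,"dy":-0.137,"dz":-0.015,"ax":0.5,"ay":-0.2,"az":0,"fingers":-1},{"dx":-0.3492,"dy":-0.1373,"dz":0.01,"ax":0.5,"ay":-0.2,"az":0,"fingers":-1},{"dx":-0.3492,"dy":-0.1373,"dz":0.045,"ax":0.5,"ay":-0.2,"az":0,"fingers":-1},{"dx":-0.3492,"dy":-0.1373,"dz":0.065,"ax":0.5,"ay":-0.2,"az":0,"fingers":-1},{"dx":-0.3492,"dy":-0.1373,"dz":0.075,"ax":0.5,"ay":-0.2,"az":0,"fingers":-1},{"dx":-0.3492,"dy":-0.1373,"dz":0.079,"ax":0.5,"ay":-0.2,"az":0,"fingers":-1},{"dx":-0.3492,"dy":-0.1373,"dz":0.079,"ax":0.5,"ay":-0.2,"az":0,"fingers":-1},{"dx":-0.3492,"dy":-0.1373,"dz":0.079,"ax":0.5,"ay":-0.2,"az":0,"fingers":0.2},{"dx":-0.3492,"dy":-0.1373,"dz":0.079,"ax":0.5,"ay":-0.2,"az":0,"fingers":0.2},{"dx":-0.3492,"dy":-0.1373,"dz":0.079,"ax":0.5,"ay":-0.2,"az":0,"fingers":0.2},{"dx":-0.3492,"dy":-0.1373,"dz":0.05,"ax":0.5,"ay":-0.2,"az":0,"fingers":0.2},{"dx":-0.3492,"dy":-0.1373,"dz":0,"ax":0.5,"ay":-0.2,"az":0,"fingers":0.2},{"dx":-0.3492,"dy":-0.1373,"dz":-0.04,"ax":0.5,"ay":-0.2,"az":0,"fingers":0.2},{"dx":-0.3492,"dy":-0.1373,"dz":-0.04,"ax":0.5,"ay":-0.2,"az":0,"fingers":0.2}]'
python3 - <<'E'
from bd import *
im,d,K,V=cam("wrist"); cv2.imwrite("pics/g6.png",im[100:,120:520])
for k in(1,2,3,4):
    c=V[:3,:3]@np.array([*pocket(k),.135])+V[:3,3]; u,v=np.round(K[:2]@c/c[2]).astype(int); print("pocket",k,u,v,"bgr",im[v-4:v+5,u-4:u+5].reshape(-1,3).mean(0).round())
beads("top"); beads("side")
b=np.array([.6215,.3185])+.0015*np.array([-.27,.963]); print("crimson",go([*b,.285],15.7),go([*b,.034],15.7))
E
```

```text
time: 39.05
tool_pos: [0.5028, -0.0618, 0.2828]
tcp_rot: [1.892, 2.497, 0.007]
wrist_force: [-0.2, -0.9, 0.8]
width: 0.6
pocket 1 321 357 bgr [106.  48.  95.]
pocket 2 321 318 bgr [74. 88. 35.]
pocket 3 321 275 bgr [ 51. 115. 137.]
pocket 4 321 229 bgr [126. 132. 133.]
top [0.6237 0.3163] size [0.019 0.016] ztop 0.0297 [185 211  10   9] bgr [ 49  26 124]
side [0.6194 0.3217] size [0.02  0.021] ztop 0.0266 [200 360  12  10] bgr [ 44   0 163]
crimson {'dx': 0.3341, 'dy': 0.2201, 'dz': -0.0079, 'ax': -0.0, 'ay': -0.0, 'az': 0.0} {'dx': 0.334, 'dy': 0.2202, 'dz': 0.2431, 'ax': -0.0, 'ay': -0.0, 'az': 0.0}
```

```bash
python3 -m inch '[{"dx":0.05,"dy":0.033,"dz":0,"ax":0,"ay":0,"az":0,"fingers":0.2},{"dx":0.1,"dy":0.066,"dz":0,"ax":0,"ay":0,"az":0,"fingers":0.2},{"dx":0.15,"dy":0.099,"dz":0,"ax":0,"ay":0,"az":0,"fingers":0.2},{"dx":0.2,"dy":0.132,"dz":0,"ax":0,"ay":0,"az":0,"fingers":0.2},{"dx":0.25,"dy":0.165,"dz":0,"ax":0,"ay":0,"az":0,"fingers":0.2},{"dx":0.3,"dy":0.198,"dz":0,"ax":0,"ay":0,"az":0,"fingers":0.2},{"dx":0.334,"dy":0.22,"dz":0.02,"ax":0,"ay":0,"az":0,"fingers":0.2},{"dx":0.334,"dy":0.22,"dz":0.06,"ax":0,"ay":0,"az":0,"fingers":0.2},{"dx":0.334,"dy":0.22,"dz":0.12,"ax":0,"ay":0,"az":0,"fingers":0.2},{"dx":0.334,"dy":0.22,"dz":0.18,"ax":0,"ay":0,"az":0,"fingers":0.2},{"dx":0.334,"dy":0.22,"dz":0.22,"ax":0,"ay":0,"az":0,"fingers":0.2},{"dx":0.334,"dy":0.22,"dz":0.237,"ax":0,"ay":0,"az":0,"fingers":0.2},{"dx":0.334,"dy":0.22,"dz":0.243,"ax":0,"ay":0,"az":0,"fingers":0.2},{"dx":0.334,"dy":0.22,"dz":0.243,"ax":0,"ay":0,"az":0,"fingers":0.2},{"dx":0.334,"dy":0.22,"dz":0.243,"ax":0,"ay":0,"az":0,"fingers":-1},{"dx":0.334,"dy":0.22,"dz":0.243,"ax":0,"ay":0,"az":0,"fingers":-1},{"dx":0.334,"dy":0.22,"dz":0.243,"ax":0,"ay":0,"az":0,"fingers":-1},{"dx":0.334,"dy":0.22,"dz":0.243,"ax":0,"ay":0,"az":0,"fingers":-1},{"dx":0.334,"dy":0.22,"dz":0.243,"ax":0,"ay":0,"az":0,"fingers":-1}]' 30;  python3 -m inch '[{"dx":0,"dy":0,"dz":-0.03,"ax":0,"ay":0,"az":0,"fingers":-1},{"dx":0,"dy":0,"dz":-0.08,"ax":0,"ay":0,"az":0,"fingers":-1},{"dx":0,"dy":0,"dz":-0.14,"ax":0,"ay":0,"az":0,"fingers":-1},{"dx":0,"dy":0,"dz":-0.2,"ax":0,"ay":0,"az":0,"fingers":-1},{"dx":0,"dy":0,"dz":-0.2,"ax":0,"ay":0,"az":0,"fingers":-1}]'
python3 - <<'E'
from bd import *
im,d,K,V=cam("wrist"); held(cloud(d,K,V))
p=pocket(5); print(go([*p,.26],15.7),go([*p,.159],15.7))
E
```

```text
time: 41.58
tool_pos: [0.6224, 0.3206, 0.0366]
tcp_rot: [1.896, 2.503, 0.005]
wrist_force: [-0.6, 0.3, 6.8]
width: 0.254
time: 42.2
tool_pos: [0.6255, 0.322, 0.2458]
tcp_rot: [1.892, 2.498, 0.025]
wrist_force: [-0.2, -0.8, 0.0]
width: 0.248
held top z 0.0044 x range [-0.01    0.0078] y [-0.0077  0.0084] all x [-0.0099  0.0094] 2507
{'dx': -0.2995, 'dy': -0.2205, 'dz': -0.0217, 'ax': 0.7, 'ay': -0.1, 'az': 0.0} {'dx': -0.2997, 'dy': -0.2216, 'dz': 0.0793, 'ax': 0.7, 'ay': -0.1, 'az': 0.0}
```

```bash
python3 -m inch '[{"dx":-0.048,"dy":-0.036,"dz":-0.022,"ax":0.7,"ay":0,"az":0,"fingers":-1},{"dx":-0.096,"dy":-0.072,"dz":-0.022,"ax":0.7,"ay":0,"az":0,"fingers":-1},{"dx":-0.144,"dy":-0.108,"dz":-0.022,"ax":0.7,"ay":0,"az":0,"fingers":-1},{"dx":-0.192,"dy":-0.144,"dz":-0.022,"ax":0.7,"ay":0,"az":0,"fingers":-1},{"dx":-0.24,"dy":-0.18,"dz":-0.022,"ax":0.7,"ay":0,"az":0,"fingers":-1},{"dx":-0.28,"dy":-0.21,"dz":-0.022,"ax":0.7,"ay":0,"az":0,"fingers":-1},{"dx":-0.2986,"dy":-0.222,"dz":-0.018,"ax":0.7,"ay":-0.1,"az":0,"fingers":-1},{"dx":-0.2986,"dy":-0.2222,"dz":0.01,"ax":0.7,"ay":-0.1,"az":0,"fingers":-1},{"dx":-0.2986,"dy":-0.2222,"dz":0.045,"ax":0.7,"ay":-0.1,"az":0,"fingers":-1},{"dx":-0.2986,"dy":-0.2222,"dz":0.065,"ax":0.7,"ay":-0.1,"az":0,"fingers":-1},{"dx":-0.2986,"dy":-0.2222,"dz":0.075,"ax":0.7,"ay":-0.1,"az":0,"fingers":-1},{"dx":-0.2986,"dy":-0.2222,"dz":0.079,"ax":0.7,"ay":-0.1,"az":0,"fingers":-1},{"dx":-0.2986,"dy":-0.2222,"dz":0.079,"ax":0.7,"ay":-0.1,"az":0,"fingers":-1},{"dx":-0.2986,"dy":-0.2222,"dz":0.079,"ax":0.7,"ay":-0.1,"az":0,"fingers":0.2},{"dx":-0.2986,"dy":-0.2222,"dz":0.079,"ax":0.7,"ay":-0.1,"az":0,"fingers":0.2},{"dx":-0.2986,"dy":-0.2222,"dz":0.079,"ax":0.7,"ay":-0.1,"az":0,"fingers":0.2},{"dx":-0.2986,"dy":-0.2222,"dz":0.05,"ax":0.7,"ay":-0.1,"az":0,"fingers":0.2},{"dx":-0.2986,"dy":-0.2222,"dz":0,"ax":0.7,"ay":-0.1,"az":0,"fingers":0.2},{"dx":-0.2986,"dy":-0.2222,"dz":-0.06,"ax":0.7,"ay":-0.1,"az":0,"fingers":0.2},{"dx":-0.2986,"dy":-0.2222,"dz":-0.12,"ax":0.7,"ay":-0.1,"az":0,"fingers":0.2}]'; python3 -m inch '[{"dx":0.05,"dy":0,"dz":-0.03,"ax":0,"ay":0,"az":0,"fingers":0.2},{"dx":0.08,"dy":0,"dz":-0.04,"ax":0,"ay":0,"az":0,"fingers":0.2},{"dx":0.08,"dy":0,"dz":-0.04,"ax":0,"ay":0,"az":0,"fingers":0.2}]'
python3 - <<'E'
from bd import *
im,d,K,V=cam("wrist"); W=cloud(d,K,V); cv2.imwrite("pics/f1.png",im); t=sel(W,[.548,-.262,.2],[.566,-.246,.30]); print("lip",np.round(np.percentile(t[:,2],[10,50,90]),4) if len(t) else None)
c=sel(W,[.555,-.295,.2],[.575,-.275,.30]); print("cap",np.round(np.median(c[:,2]),4) if len(c) else None)
for k in range(6):
    c=V[:3,:3]@np.array([*pocket(k),.14])+V[:3,3]; u,v=np.round(K[:2]@c/c[2]).astype(int); w=W[v-4:v+5,u-4:u+5].reshape(-1,3); print("pocket",k,u,v,"bgr",im[v-4:v+5,u-4:u+5].reshape(-1,3).mean(0).round(),"z",np.nanmedian(w[:,2]).round(4))
im2,_=beads("top"); im3,d,K,V=cam("side"); cv2.imwrite("pics/f2.png",np.hstack([cv2.resize(im2[130:380,160:500],(408,300)),cv2.resize(im3[110:460,130:500],(317,300))]))
E
```

```text
time: 44.75
tool_pos: [0.4891, -0.0271, 0.3602]
tcp_rot: [-1.896, -2.504, 0.0]
wrist_force: [0.9, 1.1, 1.1]
width: 0.6
time: 45.12
tool_pos: [0.4676, 0.0513, 0.4021]
tcp_rot: [1.892, 2.506, 0.004]
wrist_force: [0.1, -0.8, -0.1]
width: 0.606
lip None
cap None
pocket 0 324 414 bgr [49. 14.  7.] z 0.1224
pocket 1 324 389 bgr [66. 28. 59.] z 0.1388
pocket 2 324 363 bgr [48. 58. 20.] z 0.1381
pocket 3 324 336 bgr [ 52. 121. 144.] z 0.1374
pocket 4 324 307 bgr [135. 141. 144.] z 0.1369
pocket 5 325 277 bgr [ 47.  31. 128.] z 0.1363
```

View pics/f1.png

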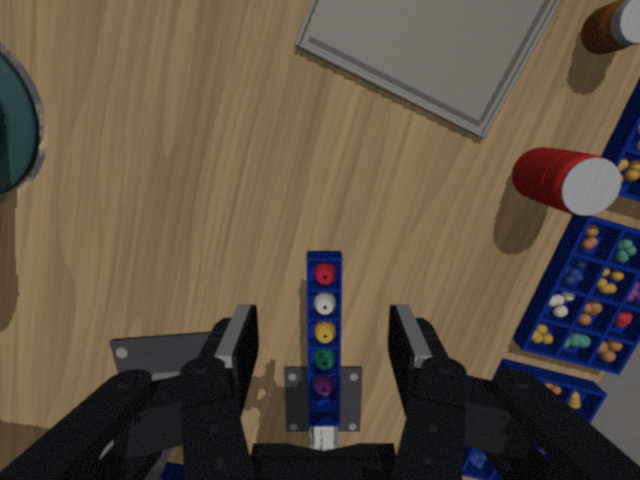

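View pics/f2.png

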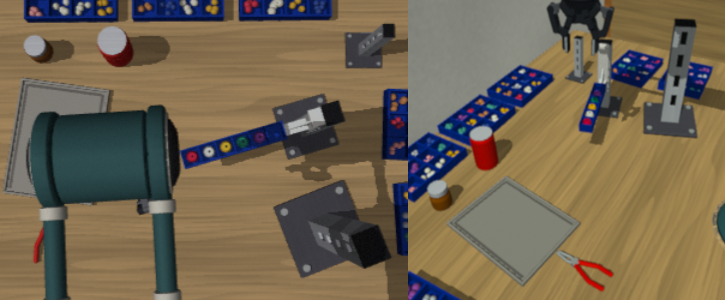

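Pictures 11 and 12 show the five beads in pockets 5 to 1 at (325,273) to (323,385) and an empty board. The can, jar and pliers haven't moved. One last check of the lip height, then I'll hand in.

Run:
```python
from fit import *
im,d,K,V=cam("top"); W=cloud(d,K,V); t=sel(W,[.550,-.262,.2],[.566,-.246,.30]); c=sel(W,[.555,-.295,.2],[.578,-.275,.30]); print("lip",np.median(t[:,2]),"cap",np.median(c[:,2]))
s=bot.read_state(); print(s["time"],np.round(s["wrist_force"],1)); print(bot.finish_job())
```

```text
lip 0.24735687265778758 cap 0.2456630564689173
45.325 [-0.1 -0.2 -0.4]
the job is handed in; nothing more can be done
None
```

The bracket hangs fully home on the middle-sized post, and all five beads from the board are in its tray, one to a pocket. I handed the job in at 45 s of the 210 s allowed.

- **Bracket:** I hooked both claws into the top two slots, let it rest on the catch, then pressed it down at the lip. It resisted to about 15 N, passed the catch and met a hard stop. The press reached about 20 N there, above the stated 6 to 15 N.
- **Beads:** purple, teal, yellow, white and crimson went into pockets 1 to 5, and pocket 0 is empty. There was no orange bead at this start. No bead was seen to move between looks.
- **Last checks:** the lip reads 1.7 mm above the post's cap (2 mm expected), and the board is empty. The can, jar and pliers look unmoved in the pictures; I didn't re-measure them. The gripper is clear of everything.
- **Readings that disagreed:** the camera puts the bead tops at 136 to 139 mm, 2 to 5 mm under the expected 141 mm and lowest at the far end. I think that is camera error or a slight sag, but I didn't look into it further.

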